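# Pour the spare control knobs into the cork-lined pigeonhole

## Robot

A 6-joint arm with a two-finger parallel gripper is mounted at the origin on the work surface. World frame = base frame: x ahead of the robot, y to its left, z up, the work surface at z = 0. Lengths are in mm, angles in rad, forces in N, time in s.
With the tool pointing down it reaches from about 425 to 1125 mm from the base axis. Payload 14.9 kg.
Tool frame: the origin (TCP) lies at the very end of the fingers, on their centre line; the grasp point (between the pads) lies 19 mm behind it; z points along the fingers, y is the line along which they close (so a half turn about z gives the same grasp; the last joint's range is limited). The gripper opens to 91 mm and grips with 3 to 60 N. Pads are 32 mm wide; open, the fingers measure 118 mm over their backs; the gripper's body (76 mm by 178 mm) begins 60 mm behind the grasp point.
Start: joints at [1.126, 0.379, 1.734, -0, 1.028, -0.033], TCP at [280.19, 641.492, 213.932] pointing down, gripper open.
Joint ranges: [-2.77, 2.77], [-0.74, 2.19], [0, 2.66], [-1.06, 4.2], [0.31, 2.87], [-3.08, 3.08]. Speed limits (rad/s): [1.89, 1.89, 2.39, 3.14, 3.14, 3.14].

## Interface

Orientations are given as a unit quaternion [w, x, y, z].
In Python, from rig import bot gives the robot as it stands.
- The arm moves only by the tool servo_tool, never from a script. Its argument "commands" is one flat list of numbers, 7 for each row, row after row: the opening, from 0 (shut) to 1 (fully open), then the shift along the tool's x, y, z each as a share of 10 cm, from -1 to 1, then the turn, a rotation vector about the tool's x, y, z each as a share of 45 degrees, from -1 to 1. A call has 1 to 12 rows; each row is the pose to reach, as a shift and turn from the pose commanded when the call began, along the tool's axes at that moment; what a row does not reach only later rows make up. A row lasts 1/12 s, in which the tool goes at most 41.7 mm and 7.16 degrees, less where a joint would pass 70% of its speed; a pose out of reach is approached as far as the arm can. A call with a number of a shift or a turn outside -1 to 1 is refused whole. A call with a gripper value outside its range is refused whole. The fingers move at their own pace and stop on an object; "squeeze" is the grip in N (left out, the last holds). Time passes only in rows, so rows that repeat a pose let the fingers close. It gives the time, the measured TCP pose, the force, the opening and the grip force at its end, in the units of the state.
- bot.get_obs(): the state, without advancing time (a new reading comes with each control period).
- bot.camera(name): name is "scene" or "top" or "wrist"; returns a dict with "color" (420x560x3 uint8, red, green, blue), "K" (3x3 intrinsics, pixels), "view" (4x4, takes a point from world to camera coordinates). Camera axes: x right, y up, looking along -z (the intrinsics and any distortion apply to the point x, -y, -z); pixel columns grow to the right and rows downward; lengths in mm; the calibration is good to about 2 mm. A picture is of the moment at which its call begins. There is no depth.
- bot.sign_off(): hands the job in; it is judged then, once.
The state is a dict: "time": time; "joints": joint angles; "qvel": joint speeds; "joint_torque": joint torques, N m; "eef_pos": TCP position; "tcp_rot": TCP orientation; "force": force on the tool from outside, world axes, zero at the start; "torque": the same for the moment, N m; "grip_width": finger opening in mm; "gripper_force": force on a finger pad.
Only numpy, scipy, OpenCV 4.12 (cv2) and the standard library are available. Lean on these libraries where they do the work, as an engineer would, in place of code of your own. Each camera call takes 0.05 s, during which the arm holds its last target. There are 200 camera calls.

## Task

Slide the cabinet's smoked door along until the empty, cork-lined pigeonhole under it is fully uncovered, and leave it open. Then pour all eight control knobs from the steel beaker into that pigeonhole without spilling any on the counter, and stand the empty beaker upright on the counter again. Leave the other things on the counter where they are.

Things in the scene. Friction and masses are not known exactly. Their poses are not given: they have to be found in the camera images.
- cabinet: low teak cabinet fixed to the counter, 154 (x) x 434 (y) x 119 mm high; origin: centre of its underside. Along its own y runs a row of four open-topped pigeonholes, centred at y = -156, -52, 52 and 156 mm. Wall tops 105 mm above the counter; the aluminium tracks at front and back, outside the holes, rise to 119 mm. The two +y holes hold strip holders and charts and stand open at the start
- door (a joint): travel (m) of the smoked acrylic door, a level pane 208 mm wide, 5 mm thick, upper face 113 mm above the counter, sliding along the cabinet's +y: 0 = over the two -y holes, 0.208 = at the far stop, over the two +y holes. Starts at 0 to 0.02, stays where it is left, moves with about 2 N
- pull (a point): centre of the door's aluminium pull bar: 100 mm long along the cabinet's x, 12 mm thick (y), 12 mm high, 22 mm from the pane's leading (+y) edge. Its centre is 139 mm above the counter and 26 mm above the pane; the space under the bar is open between two feet at its ends
- door_edge (a point): middle of the pane's trailing (-y) edge; the cork-lined hole is fully uncovered when this edge has passed its +y wall
- cork: 3 mm cork sheet on the floor of the empty pigeonhole under the door, which is one of the two -y holes (log-books fill the other). The hole is 130 (x) x 98 mm (y) inside and 65 mm deep, dividers 6 mm. Origin: centre of its underside, on the hole's floor, 40 mm above the counter; axes as the cabinet's
- beaker_mid (a point): stainless steel beaker, straight cylinder 68 mm across, 105 mm high, wall 3 mm, open top, no handle; about 130 g empty (90 to 180), the knobs add 130 g. The point is on its axis half-way up, 52.5 mm above its base; z points to its mouth. It stands on the counter beyond the cabinet's -y end
- knob1_mid (a point): one of eight alike black plastic control knobs, 25 mm across at the skirt and 20 mm high, 16 g, loose in the beaker; the last ones may cling until the beaker is tipped some 40 degrees past level. The point is its centre
- knob2_mid (a point): another of the eight knobs, its centre
- knob3_mid (a point): another of the eight knobs, its centre
- knob4_mid (a point): another of the eight knobs, its centre
- knob5_mid (a point): another of the eight knobs, its centre
- knob6_mid (a point): another of the eight knobs, its centre
- knob7_mid (a point): another of the eight knobs, its centre
- knob8_mid (a point): another of the eight knobs, its centre
- spacer1: bystander: green plastic strip spacer, 170 x 26 x 14 mm, lying flat; origin at the centre of its underside, length along its x
- spacer2: bystander: the other green strip spacer, same size and origin
- bookend: bystander: cast iron L-shaped bookend, 100 x 90 mm foot, 116 mm high, 0.9 kg; origin at the underside near the foot's centre
- lens: bystander: signal lamp lens lying face up, chrome ring 100 mm across, 31 mm high with the glass; origin at the centre of its underside
- dividers: bystander: brass dividers lying open, 160 x 75 mm, 11 mm high; origin near its middle on the counter
Things that resemble listed ones, but are neither listed nor needed, are in the scene too. Leave any orange look-alike of the part that bears beaker_mid alone.

How it is judged:
By the outcome, as a careful person would: the job done as asked, in the order asked, and still so for the second after the job is handed in, with the robot touching nothing.
It also fails if it takes over 72 s, if anything falls off the work surface, if the arm or the gripper's body presses on something with over 40 N, if the wrist force passes 120 N, or if a joint passes its speed limit or range.

## Working session

There is one attempt and no reset: what is moved stays moved. The work goes in short steps, Python scripts to look and compute and a tool call to move; the robot and the scene stay as the last step left them, time stands still between calls to the robot, and variables do not carry over. Pictures are saved under pics/ and viewed, at most 10 in all, crops included, and the job is handed in when it is done.

Besides the shell and the picture viewer there is one more tool, called after "Request:" in YAML: its name, and indented under it one key for each argument. servo_tool: Moves the arm, as the interface text tells. Shift numbers are shares of 10 cm and turn numbers shares of 45 degrees, none past 1 either way. Its arguments: {"type":"object","properties":{"commands":{"type":"array"},"squeeze":{"type":"number"}},"required":["commands"]}

```bash
mkdir -p pics; ls
python3 - <<'E'
from rig import bot
import cv2, numpy as np
o=bot.get_obs(); print({k:np.round(v,3).tolist() for k,v in o.items()})
for n in ["scene","top"]:
    c=bot.camera(n); im=cv2.cvtColor(c["color"],cv2.COLOR_RGB2BGR)
    cv2.imwrite(f"pics/{n}0.png",cv2.resize(im,(800,600),interpolation=cv2.INTER_CUBIC))
    np.savez(f"{n}0.npz",**c); print(n,[k for k in c],np.round(c["K"],2).tolist(),np.round(c["view"],3).tolist())
E
```

```text
pics
{'time': 0.0, 'joints': [1.126, 0.379, 1.735, 0.0, 1.029, -0.033], 'qvel': [-0.0, 0.001, -0.002, -0.002, 0.0, -0.002], 'joint_torque': [-0.002, -76.375, -43.436, 0.065, 0.042, -0.0], 'eef_pos': [279.986, 641.119, 213.274], 'tcp_rot': [-0.0, 0.204, 0.979, -0.001], 'force': [0.101, 0.1, 0.065], 'torque': [-0.012, 0.017, 0.031], 'gripper_force': 0.0, 'grip_width': 91.11}
scene ['color', 'K', 'view'] [[413.37, 0.0, 281.84], [0.0, 413.37, 213.56], [0.0, 0.0, 1.0]] [[-0.833, 0.553, -0.011, 575.938], [-0.42, -0.621, 0.662, 64.224], [0.359, 0.556, 0.75, -1065.743], [0.0, 0.0, 0.0, 1.0]]
top ['color', 'K', 'view'] [[384.94, 0.0, 274.81], [0.0, 384.94, 207.12], [0.0, 0.0, 1.0]] [[0.029, -0.999, 0.016, -197.972], [0.985, 0.031, 0.168, -588.62], [-0.168, 0.011, 0.986, -837.218], [0.0, 0.0, 0.0, 1.0]]
```

View pics/scene0.png

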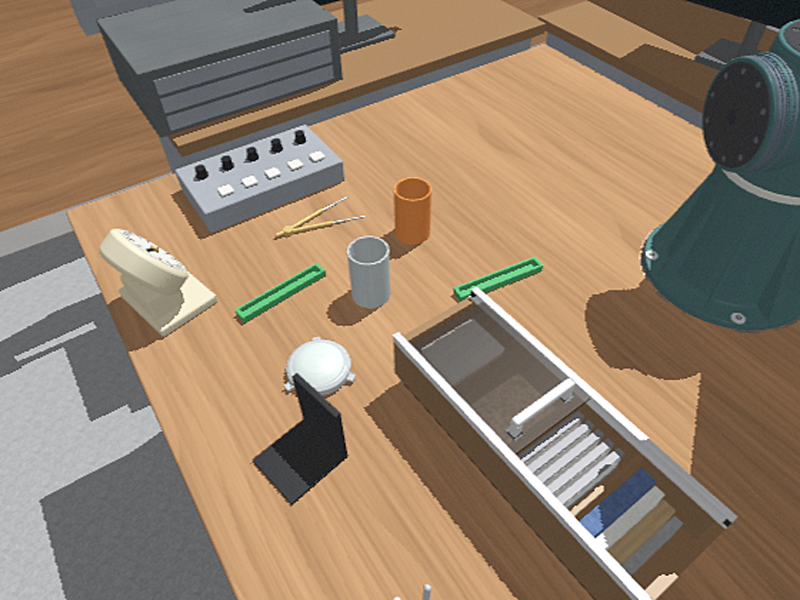

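View pics/top0.png

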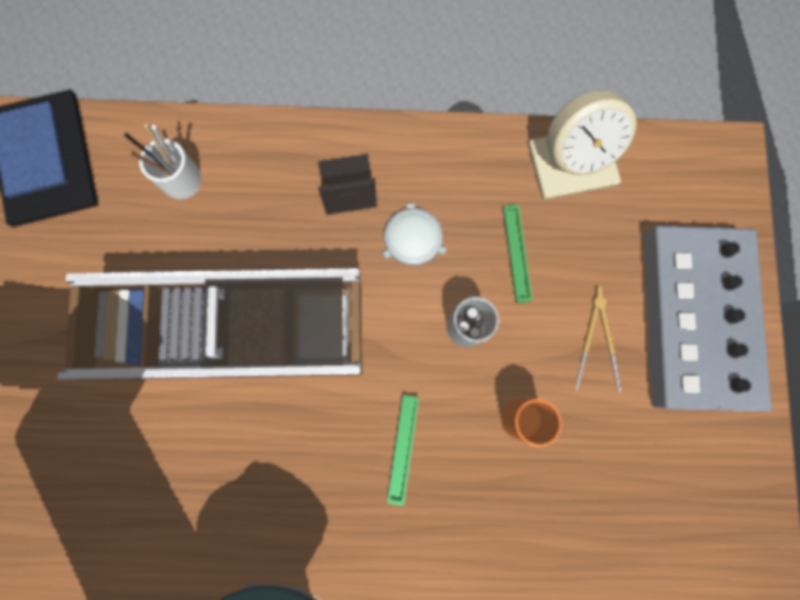

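The scene view shows the steel beaker at (370,270) and the orange look-alike at (412,210). In the top view the steel beaker with knobs is at (475,320) and the orange one at (538,422). The door covers the brown cork hole at about (257,325) and the grey log-book hole at (320,325). The pull is at (213,322). I'll confirm this in one enlarged crop and measure.

```bash
cat > h.py <<'E'
import numpy as np, cv2
from scipy.spatial.transform import Rotation as R
def ray(c,u,v,z):
    "original pixel -> world point at height z"
    K,V=c["K"],c["view"]; d=np.linalg.solve(K,[u,v,1.])*[1,-1,-1]
    Rm=V[:3,:3]; o=-Rm.T@V[:3,3]; d=Rm.T@d
    return o+d*(z-o[2])/d[2]
def proj(c,p):
    q=c["view"][:3,:3]@np.asarray(p,float)+c["view"][:3,3]; q=c["K"]@(q*[1,-1,-1]); return q[:2]/q[2]
E
python3 - <<'E'
from h import *
t=np.load("top0.npz");s=np.load("scene0.npz")
a=cv2.resize(t["color"][180:280,40:360],(800,250),interpolation=cv2.INTER_CUBIC)
b=cv2.resize(s["color"][160:290,230:530],(800,347),interpolation=cv2.INTER_CUBIC)
cv2.imwrite("pics/crop1.png",cv2.cvtColor(np.vstack([a,b]),cv2.COLOR_RGB2BGR))
E
```

```text
(no output)
```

View pics/crop1.png

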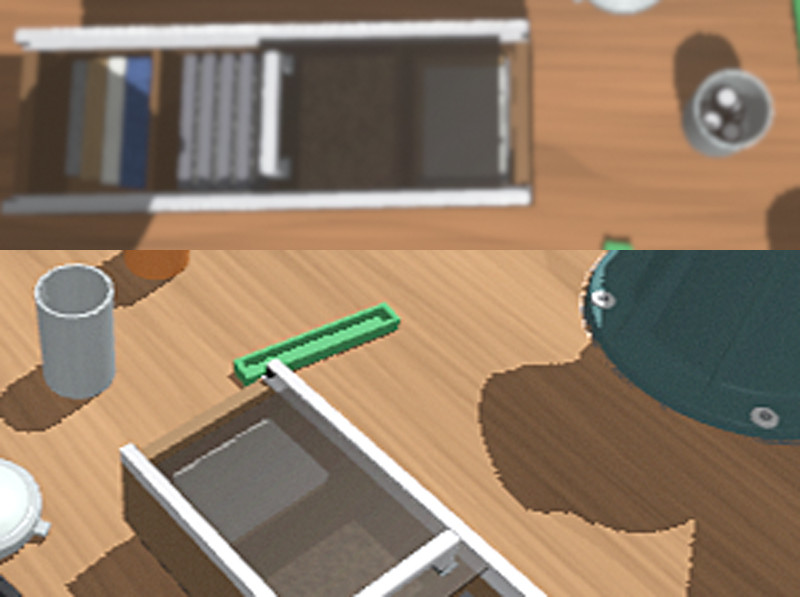

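Run:
```python
from h import *
t=np.load("top0.npz");s=np.load("scene0.npz")
T=lambda x,y,z:ray(t,40+x/2.5,180+y/2.5,z); S=lambda x,y,z:ray(s,230+x*.375,160+(y-250)*.375,z)
for n,p in dict(farR=T(528,31,119),farL=T(17,38,119),nearR=T(530,197,119),nearL=T(4,206,119),pullA=T(272,52,145),pullB=T(268,176,145),beakrim=T(733,109,105),
 Sbeakrim=S(74,291,105),SnearR=S(274,366,119),SfarR=S(127,450,119)).items(): print(n,p.round(1))
# full-image coords (800 scale)
f=560/800
F=lambda c,x,y,z:ray(c,x*f,y*f,z).round(1)
print("S pull ends",F(s,517,428,145),F(s,572,385,145))
print("S track nearL end",F(s,732,518,119))
print("orange T",F(t,538,422,105),"S",F(s,412,187,105))
print("spacer near",F(t,410,397,14),F(t,397,500,14)," far",F(t,512,207,14),F(t,524,298,14))
print("lens",F(t,414,236,25),"bookend top",F(t,345,170,116),F(t,348,190,0),"divid",F(t,600,290,5),F(t,580,388,5),F(t,618,388,5))
```

```text
farR [ 613.1 -127.9  119. ]
farL [593.2 304.6 119. ]
nearR [ 472.3 -135.1  119. ]
nearL [452.2 297.3 119. ]
pullA [583.4  80.3 145. ]
pullB [482.  75. 145.]
beakrim [ 553.1 -306.4  105. ]
Sbeakrim [ 555.7 -303.   105. ]
SnearR [ 476.3 -126.4  119. ]
SfarR [ 619.7 -120.5  119. ]
S pull ends [589.   92.1 145. ] [492.8  84.3 145. ]
S track nearL end [454.4 298.7 119. ]
orange T [ 404.4 -398.   105. ] S [ 403.7 -400.8  105. ]
spacer near [ 434.  -213.8   14. ] [ 272.9 -197.    14. ]  far [ 763.9 -383.6   14. ] [ 604.  -402.7   14. ]
lens [ 703.  -213.8   25. ] bookend top [779.4 -99.7 116. ] [790.1 -96.6   0. ] divid [ 623.6 -535.9    5. ] [ 456.7 -496.7    5. ] [ 458.5 -560.3    5. ]
```

The crop shows that the hole next to the pull (speckled brown cork) is the target, the grey log-books fill the end hole, and the steel beaker holds the knobs. The orange one is the look-alike to leave alone. The cabinet is at about (533, 85) with a yaw of 2.65°, the pull at about (533, 77) and the beaker at about (554, -305).

I'll move to a point above the pull.

Request:
servo_tool:
  commands: [0.7,-1,-1,0,0,0,-0.58,0.7,-1,-1,0,0,0,-0.58,0.7,-1,-1,0,0,0,-0.58,0.7,-1,-1,0,0,0,-0.58,0.7,-1,-1,0,0,0,-0.58]

```text
time: 0.52
eef_pos: [332.6, 506.6, 213.6]
tcp_rot: [-0.0, -0.023, 1.0, -0.001]
force: [-0.6, 0.5, 0.5]
grip_width: 64.1
gripper_force: 0.0
```

Request:
servo_tool:
  commands: [0.7,-0.45,-1,0,0,0,0,0.7,-0.45,-1,0,0,0,0,0.7,-0.45,-1,0,0,0,0]

```text
time: 0.77
eef_pos: [381.6, 410.0, 213.7]
tcp_rot: [-0.0, -0.021, 1.0, -0.0]
force: [0.2, 0.5, 0.9]
grip_width: 63.9
gripper_force: 0.0
```

Request:
servo_tool:
  commands: [0.7,-0.45,-1,0,0,0,0,0.7,-0.45,-1,0,0,0,0,0.7,-0.45,-1,0,0,0,0]

```text
time: 1.02
eef_pos: [431.3, 311.8, 213.9]
tcp_rot: [0.0, -0.021, 1.0, -0.0]
force: [0.0, 1.2, 0.2]
grip_width: 63.7
gripper_force: 0.0
```

Request:
servo_tool:
  commands: [0.7,-0.45,-1,0,0,0,0,0.7,-0.45,-1,0,0,0,0,0.7,-0.45,-1,0,0,0,0]

```text
time: 1.27
eef_pos: [480.8, 213.8, 214.0]
tcp_rot: [0.0, -0.021, 1.0, -0.0]
force: [0.2, 0.9, -0.4]
grip_width: 63.9
gripper_force: 0.0
```

Request:
servo_tool:
  commands: [0.7,-0.45,-1,0,0,0,0,0.7,-0.45,-1,0,0,0,0,0.7,-0.45,-1,0,0,0,0,0.7,-0.45,-1,0,0,0,0]

```text
time: 1.6
eef_pos: [531.1, 115.1, 214.0]
tcp_rot: [0.0, -0.02, 1.0, -0.0]
force: [-1.1, 0.6, 0.8]
grip_width: 64.1
gripper_force: 0.0
```

Request:
servo_tool:
  commands: [0.7,0,-0.36,0.3,0,0,0,0.7,0,-0.36,0.6,0,0,0,0.7,0,-0.36,0.92,0,0,0,0.7,0,-0.36,0.92,0,0,0,0.7,0,-0.36,0.92,0,0,0]

```text
time: 2.02
eef_pos: [529.9, 82.7, 121.2]
tcp_rot: [-0.002, -0.022, 1.0, -0.0]
force: [0.0, -0.3, -0.0]
grip_width: 63.9
gripper_force: 0.0
```

Run:
```python
from rig import bot
import cv2, numpy as np
c=bot.camera("wrist"); np.savez("w1.npz",**c)
s=bot.camera("scene")
a=cv2.cvtColor(c["color"],cv2.COLOR_RGB2BGR); b=cv2.cvtColor(s["color"],cv2.COLOR_RGB2BGR)
cv2.imwrite("pics/w1.png",np.hstack([cv2.resize(a,(400,300)),cv2.resize(b[200:380,260:500],(400,300),interpolation=cv2.INTER_CUBIC)]))
o=bot.get_obs(); print(o["eef_pos"],o["force"],np.round(o["joints"],4))
```

```text
[531.6781427   82.89749756 123.58022595] [0.16843083 0.08786496 0.38821113] [ 1.1130e-01  2.5980e-01  2.1009e+00  1.0000e-04  7.7930e-01 -1.5035e+00]
```

View pics/w1.png

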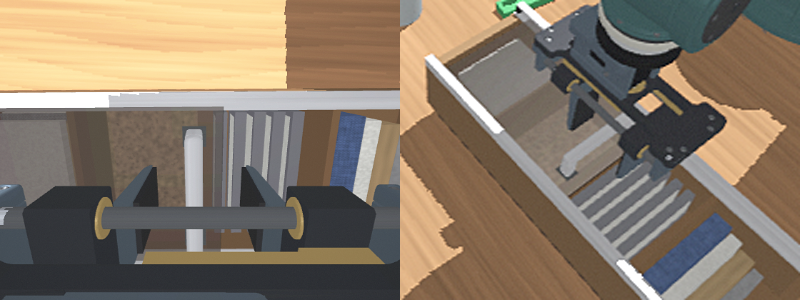

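The bar lies between the fingers, at about (193,190) in the left half. I'll close on it and slide.

Request:
servo_tool:
  commands: [0,0,0,0.02,0,0,0,0,0,0,0.02,0,0,0,0,0,0,0.02,0,0,0,0,0,0,0.02,0,0,0,0,0,0,0.02,0,0,0,0,0,0,0.02,0,0,0]
  squeeze: 15

```text
time: 2.62
eef_pos: [530.8, 82.1, 120.2]
tcp_rot: [0.0, -0.022, 1.0, 0.0]
force: [0.8, 0.9, 0.6]
grip_width: 26.5
gripper_force: 0.0
```

Request:
servo_tool:
  commands: [0,0,0.1,0,0,0,0,0,0,0.3,0,0,0,0,0,0,0.55,0,0,0,0,0,0,0.8,0,0,0,0,0,0,1,0,0,0,0,0,0,1,0,0,0,0]

```text
time: 3.12
eef_pos: [525.7, 185.1, 120.0]
tcp_rot: [-0.0, -0.023, 1.0, 0.0]
force: [-3.1, 1.7, 5.7]
grip_width: 12.0
gripper_force: 15.0
```

Request:
servo_tool:
  commands: [0,0,0.2,0,0,0,0,0,0,0.4,0,0,0,0,0,0,0.55,0,0,0,0,0,0,0.65,0,0,0,0,0,0,0.72,0,0,0,0,0,0,0.75,0,0,0,0]

```text
time: 3.62
eef_pos: [522.1, 257.9, 119.9]
tcp_rot: [-0.001, -0.022, 1.0, -0.0]
force: [-5.9, -2.1, 9.0]
grip_width: 11.9
gripper_force: 15.0
```

Request:
servo_tool:
  commands: [0,0,0.02,0,0,0,0,0,0,0.04,0,0,0,0,0,0,0.06,0,0,0,0,0,0,0.06,0,0,0,0]

```text
time: 3.95
eef_pos: [521.9, 263.3, 119.9]
tcp_rot: [-0.001, -0.022, 1.0, -0.0]
force: [-6.7, 1.4, 6.6]
grip_width: 12.1
gripper_force: 15.0
```

Request:
servo_tool:
  commands: [0,0,0.02,0,0,0,0,0,0,0.04,0,0,0,0,0,0,0.04,0,0,0,0]

```text
time: 4.2
eef_pos: [521.7, 267.2, 119.9]
tcp_rot: [-0.001, -0.022, 1.0, -0.0]
force: [-8.1, 1.4, 7.3]
grip_width: 12.2
gripper_force: 15.0
```

Request:
servo_tool:
  commands: [0,0,0.02,0,0,0,0,0,0,0.04,0,0,0,0,0,0,0.04,0,0,0,0]

```text
time: 4.45
eef_pos: [521.5, 271.2, 119.9]
tcp_rot: [-0.001, -0.022, 1.0, -0.0]
force: [-7.8, 1.6, 7.4]
grip_width: 11.8
gripper_force: 15.0
```

Request:
servo_tool:
  commands: [0,0,0.02,0,0,0,0,0,0,0.04,0,0,0,0,0,0,0.04,0,0,0,0]

```text
time: 4.7
eef_pos: [521.3, 272.7, 119.8]
tcp_rot: [-0.001, -0.023, 1.0, -0.003]
force: [-3.5, -30.2, 15.9]
grip_width: 12.7
gripper_force: 15.0
```

Request:
servo_tool:
  commands: [0,0,-0.02,0,0,0,0,0.4,0,-0.02,0,0,0,0,0.4,0,-0.02,0,0,0,0,0.4,0,-0.02,0,0,0,0,0.4,0,-0.02,0,0,0,0]

```text
time: 5.12
eef_pos: [522.4, 273.2, 119.9]
tcp_rot: [0.0, -0.022, 1.0, 0.0]
force: [0.3, 0.0, -0.2]
grip_width: 35.1
gripper_force: 0.0
```

Request:
servo_tool:
  commands: [0.4,0,0,-0.3,0,0,0,0.4,0,0,-0.6,0,0,0,0.4,0,0,-1,0,0,0,0.4,0,0,-1,0,0,0]

```text
time: 5.45
eef_pos: [525.3, 274.6, 226.9]
tcp_rot: [0.004, -0.022, 1.0, 0.002]
force: [0.4, 0.7, 1.3]
grip_width: 36.7
gripper_force: 0.0
```

Run:
```python
from h import *
from rig import bot
t=bot.camera("top");s=bot.camera("scene")
np.savez("top1.npz",**t)
a=cv2.resize(t["color"][180:280,40:360],(800,250),interpolation=cv2.INTER_CUBIC)
b=cv2.resize(s["color"][180:311,260:560],(800,349),interpolation=cv2.INTER_CUBIC)
cv2.imwrite("pics/door.png",cv2.cvtColor(np.vstack([a,b]),cv2.COLOR_RGB2BGR))
o=bot.get_obs(); print(o["eef_pos"],o["force"],np.round(o["joints"],4).tolist(),o["tcp_rot"])
```

```text
[523.17036354 273.50624526 221.5702205 ] [-0.3305638   0.0956067  -0.08371231] [0.4422, 0.1978, 1.9577, 0.0, 0.9827, -1.1725] [ 1.56480212e-03 -2.19339507e-02  9.99757941e-01  7.15569172e-04]
```

View pics/door.png

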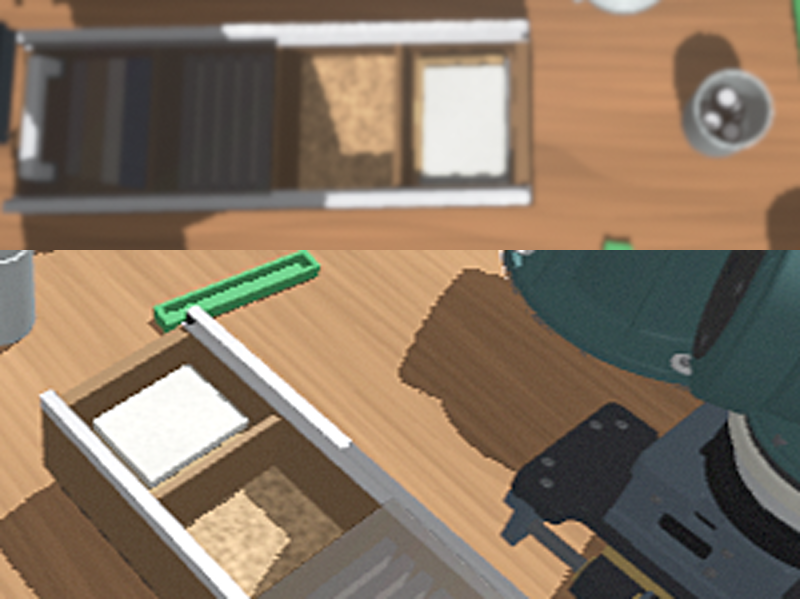

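The door is fully open: its trailing edge is at crop x≈277, past the hole's +y wall at about 299, and the cork is bare at (350,120). Next I'll tilt the tool a few ways on the way to the beaker to learn the wrist kinematics.

Request:
servo_tool:
  commands: [0.9,0,-0.3,-0.3,-0.15,0,0,0.9,0,-0.6,-0.6,-0.3,0,0,0.9,0,-1,-1,-0.45,0,0,0.9,0,-1,-1,-0.6,0,0,0.9,0,-1,-1,-0.6,0,0]

```text
time: 5.97
eef_pos: [527.7, 169.6, 320.9]
tcp_rot: [-0.004, -0.019, 0.971, 0.237]
force: [-0.6, 0.1, -1.3]
grip_width: 67.2
gripper_force: 0.0
```

```bash
cat > log.py <<'E'
from rig import bot
import json,numpy as np
o=bot.get_obs(); r=[np.asarray(o[k]).round(5).tolist() for k in("joints","eef_pos","tcp_rot")]
open("log.txt","a").write(json.dumps(r)+"\n"); print(o["time"],r,np.round(o["force"],1))
E
python3 log.py
```

```text
5.9667 [[0.04244, 0.0237, 2.01483, 0.52729, 1.15557, -1.79736], [527.66196, 169.58573, 320.93856], [-0.00357, -0.01907, 0.97133, 0.23695]] [-0.6  0.1 -1.3]
```

Request:
servo_tool:
  commands: [0.9,0,0,0,0.15,0.15,0,0.9,0,0,0,0.3,0.3,0,0.9,0,0,0,0.6,0.5,0,0.9,0,0,0,0.6,0.5,0,0.9,0,0,0,0.6,0.5,0,0.9,0,0,0,0.6,0.5,0]

```text
time: 6.47
eef_pos: [526.9, 174.7, 317.7]
tcp_rot: [-0.191, -0.068, 0.979, -0.011]
force: [-0.4, 0.7, -0.3]
grip_width: 82.2
gripper_force: 0.0
```

```bash
python3 log.py
```

```text
6.4667 [[0.25489, 0.22267, 1.77641, 0.0482, 1.52383, -1.46599], [526.87776, 174.72663, 317.66036], [-0.19058, -0.06794, 0.97926, -0.01085]] [-0.4  0.7 -0.3]
```

```bash
cat > kin.py <<'E'
import numpy as np, json
from scipy.spatial.transform import Rotation as R
from scipy.optimize import least_squares
def fk(q,p,s4=1,s6=1):
    a1,b,h,L2,e,L3,c,d,f,g=p
    A=R.from_euler("z",q[0]); x=A.apply([a1,b,h])
    A=A*R.from_euler("y",q[1]); x=x+A.apply([0,0,L2])
    A=A*R.from_euler("y",q[2]); x=x+A.apply([e,0,L3])
    A=A*R.from_euler("z",s4*q[3])*R.from_euler("y",q[4]); x=x+A.apply([c,f,d])
    return x,A*R.from_euler("z",s6*q[5]+g)
def data():
    D=[json.loads(l) for l in open("log.txt")]
    return [(np.array(q),np.array(x),R.from_quat(np.roll(o,-1))) for q,x,o in D]
E
cat >> log.txt <<'E'
[[1.126,0.379,1.735,0.0,1.029,-0.033],[279.986,641.119,213.274],[0,0.204,0.979,-0.001]]
[[0.1113,0.2598,2.1009,0.0001,0.7793,-1.5035],[531.678,82.897,123.58],[0,-0.022,1,0]]
[[0.4422,0.1978,1.9577,0,0.9827,-1.1725],[523.17,273.506,221.57],[0.00156,-0.0219,0.99976,0.0007]]
E
python3 - <<'E'
from kin import *
D=data()
for s4 in(1,-1):
  for s6 in(1,-1):
    def res(p):
        r=[]
        for q,x,o in D:
            X,A=fk(q,p,s4,s6); r+=[*(X-x),*(300*(A.inv()*o).as_rotvec())]
        r+=list(.002*(np.array(p)-[0,0,350,500,0,500,0,300,0,0])[:9])
        return r
    best=min((least_squares(res,[0,20,350,500,0,500,0,300,0,g],loss="soft_l1") for g in(0,1.57,3.14,-1.57)),key=lambda z:z.cost)
    print(s4,s6,best.cost,best.x.round(2).tolist(),np.abs(np.reshape(res(best.x)[:6*len(D)],(-1,6))).max(0).round(1))
E
```

```text
1 1 0.22332846373710913 [0.33, 23.08, 317.81, 551.66, 41.94, 603.83, 0.13, 268.96, 0.17, 1.57] [0.1 0.1 0.1 0.2 0.5 0.2]
1 -1 1253.2295627662147 [0.33, 23.08, 317.81, 551.66, 41.94, 603.83, 0.13, 268.96, 0.17, 11.21] [1.000e-01 1.000e-01 1.000e-01 2.000e-01 5.000e-01 8.595e+02]
-1 1 735.2960121388493 [4.32, 60.99, 68.78, 587.01, 17.91, 595.43, 23.24, 77.59, -37.05, 830.95] [ 66.5 158.7   1.6 282.1  64.7 127. ]
-1 -1 1687.841409875944 [4.32, 60.99, 68.78, 587.01, 17.91, 595.43, 23.24, 77.59, -37.05, 834.31] [ 66.5 158.7   1.6 285.9  30.5 858.6]
```

```bash
cat > plan.py <<'E'
from kin import *
P=[0.33,23.08,317.81,551.66,41.94,603.83,0.13,268.96,0.17,1.5708]
LO=np.array([-2.77,-.74,0,-1.06,.31,-3.08]);HI=np.array([2.77,2.19,2.66,4.2,2.87,3.08])
def ik(x,A,q0):
    f=lambda q:np.r_[(fk(q,P)[0]-x),300*(fk(q,P)[1].inv()*A).as_rotvec(),]
    r=least_squares(f,np.clip(q0,LO+1e-3,HI-1e-3),bounds=(LO,HI),xtol=1e-10); return r.x,np.abs(r.fun).max()
B=np.array([554.5,-305.,0]);H=np.array([535.1,33.5,0]);D2=np.pi/180
def hand(mid,az,t,phi,s,flip,back=19):
    "beaker tipped t forward along azimuth az -> TCP, orientation"
    u=np.array([np.cos(az*D2),np.sin(az*D2),0]);k=np.array([0,0,1.])
    a=np.sin(t*D2)*u+np.cos(t*D2)*k
    th=(t+phi)*D2; w=np.cos(th)*u-np.sin(th)*k
    y=flip*np.cross(k,u); A=R.from_matrix(np.column_stack([np.cross(y,w),y,w]))
    return mid+s*a+back*w,A
def pourmid(az,t,lipz=135,off=-20):
    u=np.array([np.cos(az*D2),np.sin(az*D2),0]);k=np.array([0,0,1.]);T=t*D2
    l=52.5*(np.sin(T)*u+np.cos(T)*k)+34*(np.cos(T)*u-np.sin(T)*k)
    return H+off*u+lipz*k-l
E
cat > search.py <<'E'
from plan import *
rng=np.random.default_rng(0)
for phi in(0,15,30):
  for s in (10,):
   for az in range(-180,180,30):
    for flip in(1,-1):
     best=None
     x,A=hand(B+[0,0,52.5],az,0,phi,s,flip)
     for _ in range(8):
        q,e=ik(x,A,rng.uniform(LO,HI))
        if e<.5: best=q;break
     if best is None: continue
     for az2 in range(az-60,az+61,30):
      q=best.copy(); ok=True; marg=9; jump=0
      seq=[hand(B+[0,0,52.5+z],az,0,phi,s,flip) for z in(80,160)]
      for f in np.linspace(0,1,9):
        m0=B+[0,0,212.5];m1=pourmid(az2,0,200);seq.append(hand(m0+(m1-m0)*f,az+(az2-az)*f,0,phi,s,flip))
      for t in range(10,135,10):
        seq.append(hand(pourmid(az2,t,200-65*min(1,t/80)),az2,t,phi,s,flip))
      qs=[q]
      for x,A in seq:
        q2,e=ik(x,A,q)
        if e>1: ok=False;break
        jump=max(jump,np.abs(q2-q).max());q=q2;qs.append(q);marg=min(marg,np.min(np.r_[q-LO,HI-q]))
      if ok and jump<1.2: print(phi,az,az2,flip,"marg %.2f jump %.2f"%(marg,jump),qs[0].round(2),qs[-1].round(2))
E
timeout 500 python3 search.py
```

```text
0 -180 -150 1 marg 0.11 jump 0.58 [-0.39  1.14  1.3  -0.49  2.21  1.26] [-0.13  0.11  2.32  1.3   0.42 -0.23]
0 -180 -120 1 marg 0.28 jump 0.31 [-0.39  1.14  1.3  -0.49  2.21  1.26] [-0.22  0.19  2.22  1.04  0.79 -0.48]
0 -180 -240 -1 marg 0.05 jump 0.30 [-0.39  1.14  1.3  -0.49  2.21 -1.88] [ 0.25  0.22  2.19 -1.01  0.82  0.49]
0 -150 -150 1 marg 0.11 jump 0.58 [-0.26  1.07  1.47 -0.88  1.98  1.12] [-0.13  0.11  2.32  1.3   0.42 -0.23]
0 -150 -120 1 marg 0.12 jump 0.31 [-0.26  1.07  1.47 -0.88  1.98  1.12] [-0.22  0.19  2.22  1.04  0.79 -0.48]
0 -30 30 -1 marg 0.12 jump 0.52 [-0.55  0.89  2.26  3.12  1.58 -1.57] [ 0.12  0.44  1.87 -0.26  1.49  1.27]
0 0 30 -1 marg 0.12 jump 0.52 [-0.84  0.88  2.18  2.3   1.52 -1.51] [ 0.12  0.44  1.87 -0.26  1.49  1.27]
0 0 60 -1 marg 0.36 jump 0.30 [-0.84  0.88  2.18  2.3   1.52 -1.51] [ 0.2   0.39  1.94 -0.52  1.35  0.98]
0 30 30 -1 marg 0.12 jump 0.52 [-0.95  0.91  1.98  1.67  1.55 -1.32] [ 0.12  0.44  1.87 -0.26  1.49  1.27]
0 30 60 -1 marg 0.38 jump 0.30 [-0.95  0.91  1.98  1.67  1.55 -1.32] [ 0.2   0.39  1.94 -0.52  1.35  0.98]
0 30 90 -1 marg
[... 5259 characters left out ...]
 1.03 -1.07] [ 0.28  0.62  1.84 -0.72  1.74  1.11]
30 60 30 -1 marg 0.14 jump 0.52 [-0.87  0.75  1.83  1.01  1.3  -1.02] [ 0.16  0.68  1.72 -0.37  1.92  1.31]
30 60 60 -1 marg 0.34 jump 0.29 [-0.87  0.75  1.83  1.01  1.3  -1.02] [ 0.28  0.62  1.84 -0.72  1.74  1.11]
30 90 30 -1 marg 0.14 jump 0.52 [-0.79  0.85  1.61  0.66  1.57 -1.11] [ 0.16  0.68  1.72 -0.37  1.92  1.31]
30 90 60 -1 marg 0.34 jump 0.29 [-0.79  0.85  1.61  0.66  1.57 -1.11] [ 0.28  0.62  1.84 -0.72  1.74  1.11]
30 120 60 -1 marg 0.34 jump 0.29 [-0.67  0.92  1.46  0.33  1.77 -1.31] [ 0.28  0.62  1.84 -0.72  1.74  1.11]
30 150 210 1 marg 0.08 jump 0.60 [-0.54  0.95  1.4  -0.01  1.84  1.56] [-0.25  0.3   2.43  2.2   0.95 -1.22]
```

```bash
cat > gen.py <<'E'
from plan import *
from scipy.spatial.transform import Slerp
def now():
    from rig import bot
    o=bot.get_obs(); return np.array(o["eef_pos"]),R.from_quat(np.roll(o["tcp_rot"],-1)),np.array(o["joints"])
def gen(wps,x,A,q,step=95):
    "print one final row (shift, turn shares) per call, chained on the rounded poses"
    for X,B_ in wps:
        X=np.asarray(X,float)
        n=max(1,int(np.ceil(max(np.linalg.norm(X-x)/step/1.2,np.linalg.norm((A.inv()*B_).as_rotvec())/.75))))
        sl=Slerp([0,1],R.concatenate([A,B_]));x0=x
        for i in range(1,n+1):
            d=A.inv().apply(x0+(X-x0)*i/n-x)/100; r=(A.inv()*sl(i/n)).as_rotvec()/(np.pi/4)
            d=d.round(2);r=r.round(2); x=x+A.apply(d*100);A=A*R.from_rotvec(r*np.pi/4)
            rows=int(np.ceil(max(np.linalg.norm(d)*100/41.7,np.linalg.norm(r)*45/7.16)))+1
            q2,e=ik(x,A,q)
            print([*d.tolist(),*r.tolist()],"rows",rows,"->",x.round(0).tolist(),"q",q2.round(2).tolist(),"err %.1f dq %.2f marg %.2f"%(e,abs(q2-q).max(),np.min(np.r_[q2-LO,HI-q2])))
            q=q2
    return x,A,q
E
python3 - <<'E'
from gen import *
AZ,PH,S=100,25,8
g,G=hand(B+[0,0,52.5],AZ,0,PH,S,-1); w=G.apply([0,0,1]); print(g,"w",w)
x,A,q=now()
pre=g-110*w
gen([([545,-60,330],Slerp([0,1],R.concatenate([A,G]))(.4)),(pre+[0,0,190],G),(pre,G),(g,G)],x,A,q)
E
```

```text
[ 551.50980478 -288.04176023   52.47025303] w [-0.1573787   0.89253894 -0.42261826]
[0.06, -0.78, -0.02, -0.18, 0.1, 0.19] rows 3 -> [533.0, 97.0, 321.0] q [0.08, 0.23, 1.77, 0.12, 1.59, -1.48] err 0.0 dq 0.18 marg 0.89
[-0.05, -0.78, -0.14, -0.18, 0.1, 0.2] rows 3 -> [539.0, 18.0, 326.0] q [-0.1, 0.27, 1.75, 0.19, 1.67, -1.48] err 0.0 dq 0.18 marg 0.91
[-0.15, -0.73, -0.25, -0.19, 0.1, 0.19] rows 3 -> [545.0, -60.0, 330.0] q [-0.27, 0.32, 1.7, 0.25, 1.76, -1.46] err 0.0 dq 0.17 marg 0.96
[-0.44, -0.94, -0.36, -0.27, 0.15, 0.29] rows 4 -> [553.0, -169.0, 317.0] q [-0.49, 0.45, 1.61, 0.34, 1.87, -1.37] err 0.0 dq 0.21 marg 1.00
[-0.57, -0.72, -0.59, -0.27, 0.15, 0.29] rows 4 -> [561.0, -277.0, 303.0] q [-0.67, 0.58, 1.49, 0.44, 1.97, -1.22] err 0.0 dq 0.18 marg 0.90
[-0.63, -0.44, -0.79, -0.27, 0.15, 0.29] rows 4 -> [568.0, -386.0, 289.0] q [-0.82, 0.72, 1.35, 0.58, 2.05, -1.01] err 0.0 dq 0.21 marg 0.82
[-0.86, 0.0, 0.4, -0.0, 0.0, -0.0] rows 4 -> [568.0, -387.0, 194.0] q [-0.82, 0.83, 1.36, 0.55, 1.96, -1.07] err 0.0 dq 0.10 marg 0.91
[-0.86, 0.01, 0.41, -0.0, 0.0, -0.0] rows 4 -> [569.0, -386.0, 99.0] q [-0.82, 0.94, 1.34, 0.54, 1.87, -1.13] err 0.0 dq 0.12 marg 1.00
[0.01, 0.0, 1.1, -0.0, 0.0, -0.0] rows 4 -> [551.0, -288.0, 53.0] q [-0.75, 0.91, 1.53, 0.58, 1.71, -1.17] err 0.0 dq 0.18 marg 1.13
```

Request:
servo_tool:
  commands: [1,0.06,-0.78,-0.02,-0.18,0.1,0.19,1,0.06,-0.78,-0.02,-0.18,0.1,0.19,1,0.06,-0.78,-0.02,-0.18,0.1,0.19]

```text
time: 6.72
eef_pos: [532.4, 90.4, 321.3]
tcp_rot: [-0.231, 0.025, 0.972, 0.047]
force: [0.5, -0.3, -0.1]
grip_width: 90.8
gripper_force: 0.0
```

Request:
servo_tool:
  commands: [1,-0.05,-0.78,-0.14,-0.18,0.1,0.2,1,-0.05,-0.78,-0.14,-0.18,0.1,0.2,1,-0.05,-0.78,-0.14,-0.18,0.1,0.2]

```text
time: 6.97
eef_pos: [538.3, 10.5, 325.5]
tcp_rot: [-0.269, 0.116, 0.951, 0.098]
force: [0.7, -0.2, 0.0]
grip_width: 91.4
gripper_force: 0.0
```

Request:
servo_tool:
  commands: [1,-0.15,-0.73,-0.25,-0.19,0.1,0.19,1,-0.15,-0.73,-0.25,-0.19,0.1,0.19,1,-0.15,-0.73,-0.25,-0.19,0.1,0.19]

```text
time: 7.22
eef_pos: [543.5, -67.7, 329.1]
tcp_rot: [-0.304, 0.202, 0.918, 0.153]
force: [0.7, -0.1, -0.6]
grip_width: 91.1
gripper_force: 0.0
```

Request:
servo_tool:
  commands: [1,-0.44,-0.94,-0.36,-0.27,0.15,0.29,1,-0.44,-0.94,-0.36,-0.27,0.15,0.29,1,-0.44,-0.94,-0.36,-0.27,0.15,0.29,1,-0.44,-0.94,-0.36,-0.27,0.15,0.29]

```text
time: 7.55
eef_pos: [550.5, -175.5, 313.3]
tcp_rot: [-0.35, 0.326, 0.849, 0.225]
force: [-0.4, -1.6, 1.2]
grip_width: 91.1
gripper_force: 0.0
```

Request:
servo_tool:
  commands: [1,-0.57,-0.72,-0.59,-0.27,0.15,0.29,1,-0.57,-0.72,-0.59,-0.27,0.15,0.29,1,-0.57,-0.72,-0.59,-0.27,0.15,0.29,1,-0.57,-0.72,-0.59,-0.27,0.15,0.29]

```text
time: 7.88
eef_pos: [557.4, -283.1, 298.8]
tcp_rot: [-0.386, 0.441, 0.756, 0.291]
force: [-0.4, -0.1, -0.3]
grip_width: 91.2
gripper_force: 0.0
```

Request:
servo_tool:
  commands: [1,-0.63,-0.44,-0.79,-0.27,0.15,0.29,1,-0.63,-0.44,-0.79,-0.27,0.15,0.29,1,-0.63,-0.44,-0.79,-0.27,0.15,0.29,1,-0.63,-0.44,-0.79,-0.27,0.15,0.29,1,-0.63,-0.44,-0.79,-0.27,0.15,0.29]

```text
time: 8.3
eef_pos: [565.3, -388.5, 285.1]
tcp_rot: [-0.411, 0.542, 0.645, 0.348]
force: [0.2, 0.5, -0.0]
grip_width: 91.2
gripper_force: 0.0
```

Run:
```python
from gen import *
import cv2
from rig import bot
t=bot.camera("top"); w=bot.camera("wrist"); np.savez("top2.npz",**t); np.savez("w2.npz",**w)
cv2.imwrite("pics/pre.png",cv2.cvtColor(np.hstack([cv2.resize(t["color"][140:290,220:420],(400,300),interpolation=cv2.INTER_CUBIC),cv2.resize(w["color"],(400,300))]),cv2.COLOR_RGB2BGR))
AZ,PH,S=100,25,8
g,G=hand(B+[0,0,52.5],AZ,0,PH,S,-1); x,A,q=now(); print(x,(A.inv()*G).as_rotvec(degrees=True),q.round(2))
gen([(g-110*G.apply([0,0,1]),G),(g,G)],x,A,q)
```

```text
[ 566.20167449 -386.80022415  286.69372544] [ 0.12779727 -0.14013871  0.22620294] [-0.83  0.73  1.35  0.59  2.05 -1.01]
[-0.85, 0.01, 0.4, 0.0, -0.0, 0.0] rows 4 -> [568.0, -386.0, 193.0] q [-0.83, 0.83, 1.36, 0.56, 1.96, -1.08] err 0.0 dq 0.10 marg 0.91
[-0.85, 0.01, 0.39, 0.0, -0.0, 0.01] rows 4 -> [569.0, -386.0, 99.0] q [-0.82, 0.95, 1.34, 0.54, 1.87, -1.13] err 0.0 dq 0.12 marg 1.00
[-0.01, -0.0, 1.1, 0.0, -0.0, -0.0] rows 4 -> [552.0, -288.0, 52.0] q [-0.76, 0.92, 1.53, 0.58, 1.72, -1.17] err 0.0 dq 0.18 marg 1.13
```

View pics/pre.png

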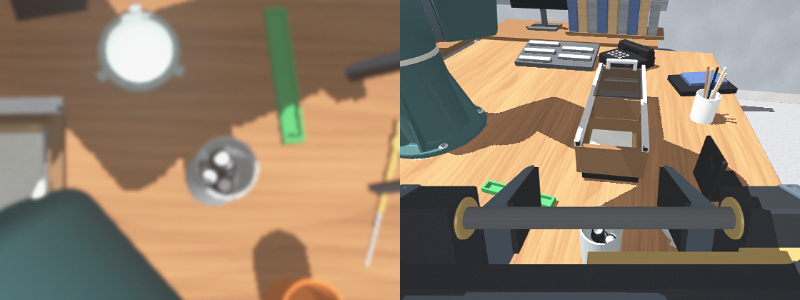

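The steel beaker sits midway between the fingers, at (600,240) in the wrist half. I'll descend and approach.

Request:
servo_tool:
  commands: [1,-0.85,0.01,0.4,0,0,0,1,-0.85,0.01,0.4,0,0,0,1,-0.85,0.01,0.4,0,0,0]

```text
time: 8.65
eef_pos: [566.5, -383.9, 188.3]
tcp_rot: [-0.414, 0.54, 0.645, 0.347]
force: [-0.7, 0.4, -1.6]
grip_width: 91.1
gripper_force: 0.0
```

Request:
servo_tool:
  commands: [1,-0.4,0.01,0.2,0,0,0,1,-0.7,0.01,0.39,0,0,0,1,-0.85,0.01,0.39,0,0,0,1,-0.85,0.01,0.39,0,0,0,1,-0.85,0.01,0.39,0,0,0]

```text
time: 9.07
eef_pos: [569.5, -387.5, 101.3]
tcp_rot: [-0.411, 0.541, 0.646, 0.348]
force: [-0.5, -0.3, 0.1]
grip_width: 91.2
gripper_force: 0.0
```

Run:
```python
from gen import *
AZ,PH,S=100,25,8
g,G=hand(B+[0,0,52.5],AZ,0,PH,S,-1); x,A,q=now(); print(x,(A.inv()*G).as_rotvec(degrees=True))
gen([(g,G)],x,A,q)
```

```text
[ 569.47823488 -387.49637972  101.34199455] [ 0.16498003 -0.12614277  0.23556935]
[-0.02, -0.01, 1.12, 0.0, -0.0, 0.01] rows 4 -> [551.0, -288.0, 52.0] q [-0.76, 0.91, 1.53, 0.58, 1.72, -1.17] err 0.0 dq 0.19 marg 1.13
```

Request:
servo_tool:
  commands: [1,0,0,0.2,0,0,0,1,-0.01,-0.01,0.45,0,0,0,1,-0.02,-0.01,0.7,0,0,0,1,-0.02,-0.01,0.85,0,0,0,1,-0.02,-0.01,1,0,0,0,1,-0.02,-0.01,1,0,0,0]

```text
time: 9.57
eef_pos: [552.5, -297.1, 56.5]
tcp_rot: [-0.411, 0.541, 0.646, 0.348]
force: [0.0, -0.1, -0.6]
grip_width: 91.4
gripper_force: 0.0
```

Request:
servo_tool:
  commands: [1,0,0,0.06,0,0,0,1,0,0,0.12,0,0,0,1,0,0,0.12,0,0,0,0,0,0,0.12,0,0,0,0,0,0,0.12,0,0,0,0,0,0,0.12,0,0,0,0,0,0,0.12,0,0,0,0,0,0,0.12,0,0,0,0,0,0,0.12,0,0,0]
  squeeze: 45

```text
time: 10.32
eef_pos: [550.8, -288.3, 51.0]
tcp_rot: [-0.411, 0.541, 0.646, 0.348]
force: [1.5, -1.8, 1.1]
grip_width: 66.5
gripper_force: 45.0
```

Run:
```python
from gen import *
from rig import bot
o=bot.get_obs();print(o["grip_width"],o["gripper_force"],o["force"])
x,A,q=now();print(x)
```

```text
66.52413684780541 44.99963019043207 [ 1.49962823 -1.75387787  1.06299636]
[ 550.84604369 -288.29700605   51.02307489]
```

The grip is secure at 66.5 mm and 45 N. Next I'll plan the lift, carry and pour.

```bash
cat > pour.py <<'E'
from gen import *
AZ,PH,S=100,25,8
def pz(t): return np.interp(t,[0,60,90,130,140],[285,182,136,130,130])
def pose(az,t): return hand(pourmid(az,t,pz(t)),az,t,PH,S,-1)
E
python3 - <<'E'
from pour import *
x,A,q=now()
x0=x
for az2 in (60,75):
    print("az2",az2)
    wp=[(x0+[0,0,40],A),(x0+[0,0,170],A)]+[(x0+[0,0,170],A)][:0]
    a0=pose(az2,0); wp+=[a0]+[pose(az2,t) for t in(30,60,75,90,105,120,135)]
    gen(wp,x,A,q)
E
```

```text
az2 60
[0.36, 0.0, -0.17, 0.0, 0.0, 0.0] rows 2 -> [551.0, -289.0, 91.0] q [-0.76, 0.86, 1.54, 0.58, 1.75, -1.15] err 0.0 dq 0.06 marg 1.12
[0.59, 0.0, -0.27, 0.0, 0.0, 0.0] rows 3 -> [550.0, -288.0, 156.0] q [-0.76, 0.77, 1.56, 0.59, 1.81, -1.11] err 0.0 dq 0.09 marg 1.06
[0.59, 0.01, -0.28, 0.0, 0.0, 0.0] rows 3 -> [551.0, -289.0, 221.0] q [-0.76, 0.69, 1.56, 0.61, 1.88, -1.06] err 0.0 dq 0.08 marg 0.99
[0.44, 0.05, 0.87, -0.27, -0.0, 0.13] rows 4 -> [539.0, -192.0, 224.0] q [-0.73, 0.54, 1.82, 0.8, 1.67, -0.98] err 0.0 dq 0.26 marg 0.84
[0.44, -0.17, 0.85, -0.26, -0.0, 0.12] rows 4 -> [528.0, -95.0, 229.0] q [-0.66, 0.38, 2.06, 1.01, 1.47, -0.92] err 0.0 dq 0.24 marg 0.60
[0.41, -0.39, 0.8, -0.27, -0.0, 0.13] rows 4 -> [516.0, 2.0, 232.0] q [-0.54, 0.22, 2.28, 1.29, 1.24, -0.89] err 0.0 dq 0.27 marg 0.38
[-0.43, 0.0, -0.07, -0.0, -0.67, -0.0] rows 6 -> [504.0, -19.0, 196.0] q [-0.4, 0.09, 2.25, 0.81, 0.9, -0.43] err 0.0 dq 0.47 marg 0.41
[-0.25, 0.0, 0.14, -0.0, -0.67, 0.0] rows 6 -> [498.0, -30.0, 170.0] q [-0.15, 0.11, 2.18, 0.11, 0.83, 0.3] err 0.0 dq 0.73 marg 0.48
[-0.02, 0.0
[... 1736 characters left out ...]
0 dq 0.61 marg 0.53
[-0.01, -0.0, 0.09, -0.0, -0.33, -0.0] rows 4 -> [516.0, -39.0, 161.0] q [-0.03, 0.19, 2.11, -0.22, 0.9, 0.37] err 0.0 dq 0.34 marg 0.55
[0.04, -0.0, 0.08, -0.0, -0.33, -0.0] rows 4 -> [517.0, -36.0, 153.0] q [0.09, 0.27, 2.07, -0.48, 1.01, 0.66] err 0.0 dq 0.29 marg 0.58
[0.01, -0.0, -0.12, -0.0, -0.34, -0.0] rows 4 -> [518.0, -31.0, 163.0] q [0.2, 0.36, 2.02, -0.66, 1.21, 0.85] err 0.0 dq 0.20 marg 0.40
[0.01, -0.01, -0.13, -0.0, -0.33, 0.0] rows 4 -> [520.0, -21.0, 172.0] q [0.28, 0.46, 1.97, -0.79, 1.41, 0.97] err 0.0 dq 0.20 marg 0.27
[0.01, 0.0, -0.13, -0.0, -0.33, 0.0] rows 4 -> [523.0, -11.0, 179.0] q [0.34, 0.58, 1.92, -0.88, 1.62, 1.05] err 0.0 dq 0.20 marg 0.18
```

Request:
servo_tool:
  commands: [0,0.09,0,-0.04,0,0,0,0,0.2,0,-0.09,0,0,0,0,0.36,0,-0.17,0,0,0,0,0.36,0,-0.17,0,0,0]

```text
time: 10.65
eef_pos: [551.5, -289.3, 94.1]
tcp_rot: [-0.409, 0.541, 0.647, 0.348]
force: [-0.3, -0.5, -2.0]
grip_width: 66.5
gripper_force: 45.0
```

Run:
```python
from gen import *
import cv2
from rig import bot
t=bot.camera("top"); s=bot.camera("scene")
cv2.imwrite("pics/lift.png",cv2.cvtColor(np.hstack([cv2.resize(t["color"][160:280,260:420],(400,300),interpolation=cv2.INTER_CUBIC),cv2.resize(s["color"][110:260,170:370],(400,300),interpolation=cv2.INTER_CUBIC)]),cv2.COLOR_RGB2BGR))
o=bot.get_obs();print(o["grip_width"],o["gripper_force"],o["force"],o["eef_pos"])
```

```text
66.55607776825333 44.999133199453354 [ 0.10103339  0.33358708 -2.53126933] [ 550.76085165 -288.59264348   91.44105683]
```

View pics/lift.png

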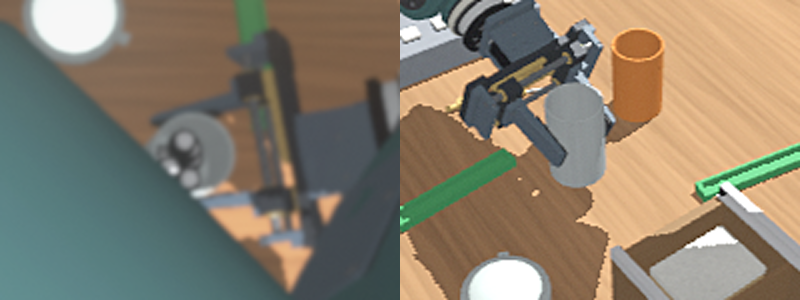

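The beaker has lifted upright at (575,135) with its knobs, showing a load of about 2.5 N. Carrying it to the hole.

Request:
servo_tool:
  commands: [0,0.2,0,-0.09,0,0,0,0,0.5,0,-0.23,0,0,0,0,0.8,0,-0.37,0,0,0,0,1,0,-0.46,0,0,0,0,1,0,-0.46,0,0,0]

```text
time: 11.17
eef_pos: [551.0, -289.0, 204.4]
tcp_rot: [-0.409, 0.541, 0.647, 0.348]
force: [-0.3, -0.1, -2.1]
grip_width: 66.4
gripper_force: 45.0
```

Request:
servo_tool:
  commands: [0,0.24,0.01,-0.09,0,0,0,0,0.3,0.02,0.1,-0.03,0,0.02,0,0.4,0.03,0.3,-0.09,0,0.05,0,0.5,0.04,0.5,-0.15,0,0.08,0,0.62,0.06,0.8,-0.27,0,0.13,0,0.62,0.06,0.8,-0.27,0,0.13]

```text
time: 11.67
eef_pos: [534.9, -184.5, 220.7]
tcp_rot: [-0.371, 0.616, 0.573, 0.393]
force: [-0.6, 0.3, -0.9]
grip_width: 66.3
gripper_force: 45.0
```

Run:
```python
from pour import *
x,A,q=now();print(x)
gen([pose(60,0)]+[pose(60,t) for t in(30,60)],x,A,q)
```

```text
[ 534.91954246 -184.45578069  220.65095285]
[0.44, -0.15, 0.81, -0.27, -0.0, 0.12] rows 4 -> [526.0, -92.0, 227.0] q [-0.66, 0.38, 2.07, 1.02, 1.46, -0.92] err 0.0 dq 0.23 marg 0.59
[0.41, -0.36, 0.76, -0.26, -0.01, 0.12] rows 4 -> [517.0, 1.0, 233.0] q [-0.54, 0.22, 2.28, 1.28, 1.23, -0.88] err 0.0 dq 0.26 marg 0.38
[-0.43, -0.0, -0.06, -0.0, -0.66, -0.0] rows 6 -> [505.0, -19.0, 196.0] q [-0.4, 0.09, 2.25, 0.82, 0.9, -0.43] err 0.0 dq 0.47 marg 0.41
[-0.26, -0.0, 0.14, -0.0, -0.67, -0.0] rows 6 -> [498.0, -31.0, 170.0] q [-0.15, 0.11, 2.18, 0.11, 0.83, 0.3] err 0.0 dq 0.72 marg 0.48
```

Request:
servo_tool:
  commands: [0,0.11,-0.04,0.2,-0.07,0,0.03,0,0.22,-0.07,0.4,-0.14,0,0.06,0,0.33,-0.11,0.6,-0.2,0,0.09,0,0.44,-0.15,0.81,-0.27,0,0.12,0,0.44,-0.15,0.81,-0.27,0,0.12]

```text
time: 12.08
eef_pos: [526.8, -93.2, 227.7]
tcp_rot: [-0.321, 0.677, 0.501, 0.433]
force: [-0.1, -0.8, -3.3]
grip_width: 66.2
gripper_force: 45.0
```

Request:
servo_tool:
  commands: [0,0.11,-0.09,0.2,-0.07,0,0.03,0,0.22,-0.18,0.4,-0.14,0,0.06,0,0.33,-0.28,0.6,-0.2,0,0.09,0,0.41,-0.36,0.76,-0.26,-0.01,0.12,0,0.41,-0.36,0.76,-0.26,-0.01,0.12]

```text
time: 12.5
eef_pos: [517.3, -0.9, 233.0]
tcp_rot: [-0.268, 0.73, 0.424, 0.463]
force: [-1.2, -0.1, -3.3]
grip_width: 66.2
gripper_force: 45.0
```

Request:
servo_tool:
  commands: [0,-0.06,0,-0.01,0,-0.08,0,0,-0.14,0,-0.02,0,-0.2,0,0,-0.22,0,-0.03,0,-0.32,0,0,-0.3,0,-0.04,0,-0.44,0,0,-0.37,0,-0.05,0,-0.56,0,0,-0.43,0,-0.06,0,-0.66,0,0,-0.43,0,-0.06,0,-0.66,0]

```text
time: 13.08
eef_pos: [508.9, -25.0, 198.0]
tcp_rot: [-0.148, 0.824, 0.48, 0.26]
force: [-1.1, 0.4, -1.8]
grip_width: 66.6
gripper_force: 45.0
```

Run:
```python
from pour import *
x,A,q=now();print(x,q.round(2))
gen([pose(60,60),pose(60,75),pose(60,90)],x,A,q)
```

```text
[508.86575877 -24.9848285  198.03597409] [-0.4   0.09  2.24  0.81  0.9  -0.43]
[-0.24, -0.07, 0.17, 0.0, -0.66, 0.01] rows 6 -> [498.0, -30.0, 170.0] q [-0.15, 0.11, 2.18, 0.11, 0.82, 0.3] err 0.0 dq 0.73 marg 0.48
[-0.02, 0.0, 0.09, 0.0, -0.34, -0.0] rows 4 -> [497.0, -31.0, 161.0] q [-0.03, 0.18, 2.12, -0.2, 0.93, 0.62] err 0.0 dq 0.33 marg 0.54
[0.04, 0.0, 0.08, 0.0, -0.33, -0.0] rows 4 -> [499.0, -29.0, 153.0] q [0.08, 0.28, 2.06, -0.4, 1.09, 0.85] err 0.0 dq 0.23 marg 0.60
```

Request:
servo_tool:
  commands: [0,-0.03,0,0.02,0,-0.07,0,0,-0.06,0,0.03,0,-0.15,0,0,-0.09,0,0.05,0,-0.23,0,0,-0.12,0,0.06,0,-0.31,0,0,-0.15,0,0.08,0,-0.39,0,0,-0.18,0,0.1,0,-0.47,0,0,-0.22,0,0.12,0,-0.57,0,0,-0.26,0,0.14,0,-0.67,0,0,-0.26,0,0.14,0,-0.67,0]

```text
time: 13.83
eef_pos: [501.5, -35.9, 170.4]
tcp_rot: [-0.021, 0.864, 0.502, 0.036]
force: [0.9, 0.0, -2.2]
grip_width: 66.1
gripper_force: 45.0
```

Run:
```python
from pour import *
import cv2
from rig import bot
s=bot.camera("scene")
cv2.imwrite("pics/t60.png",cv2.cvtColor(cv2.resize(s["color"][120:345,230:530],(800,600),interpolation=cv2.INTER_CUBIC),cv2.COLOR_RGB2BGR))
x,A,q=now();print(x,q.round(2))
gen([pose(60,t) for t in (70,90,105,120,135)],x,A,q)
```

```text
[501.47611223 -35.59417833 170.6166716 ] [-0.16  0.11  2.17  0.11  0.83  0.28]
[0.01, -0.05, 0.06, 0.0, -0.22, 0.01] rows 3 -> [498.0, -32.0, 165.0] q [-0.07, 0.15, 2.14, -0.1, 0.89, 0.52] err 0.0 dq 0.24 marg 0.52
[0.04, -0.0, 0.12, 0.0, -0.45, -0.0] rows 4 -> [499.0, -29.0, 152.0] q [0.08, 0.29, 2.05, -0.4, 1.1, 0.85] err 0.0 dq 0.33 marg 0.61
[0.01, -0.0, -0.13, 0.0, -0.33, -0.0] rows 4 -> [503.0, -24.0, 164.0] q [0.17, 0.39, 1.98, -0.54, 1.31, 0.98] err 0.0 dq 0.22 marg 0.52
[0.01, -0.0, -0.12, -0.0, -0.33, -0.0] rows 4 -> [507.0, -16.0, 172.0] q [0.24, 0.5, 1.9, -0.63, 1.53, 1.06] err 0.0 dq 0.21 marg 0.43
[0.01, -0.0, -0.14, -0.0, -0.34, -0.0] rows 4 -> [513.0, -6.0, 180.0] q [0.29, 0.63, 1.83, -0.72, 1.74, 1.11] err 0.0 dq 0.22 marg 0.34
```

View pics/t60.png

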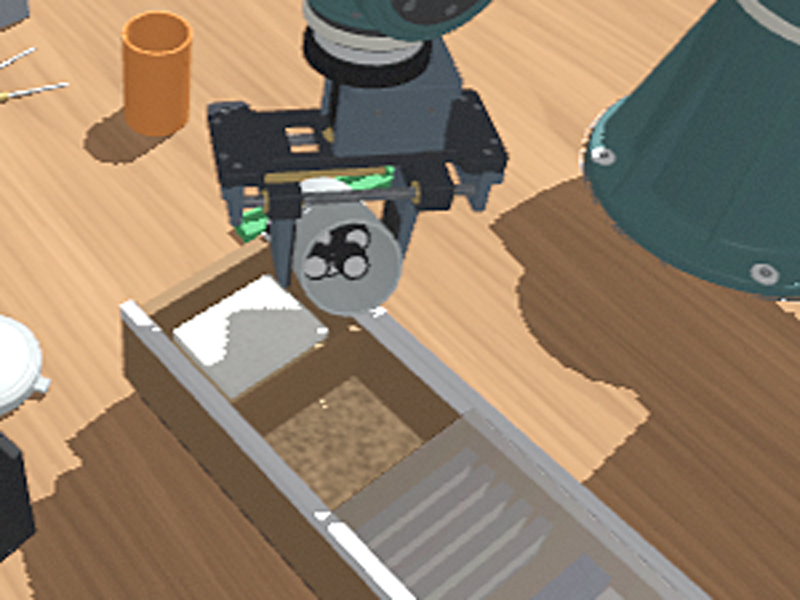

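The view along the mouth shows all the knobs still inside, at (340,250), with the lower lip at (350,312). I'll check the lip position against the hole.

Run:
```python
from pour import *
from h import ray,proj
s=np.load("scene0.npz")
px=lambda u,v:(230+u*.375,120+v*.375)
print("lip seen at z=182:",ray(s,*px(350,312),182).round(1))
print("rim centre seen:",ray(s,*px(348,255),211).round(1))
x,A,q=now(); a=A.inv(); 
mid=x-19*A.apply([0,0,1]); 
# beaker axis in the tool frame
x0,A0=hand(np.zeros(3),60,0,PH,S,-1); ax=A.apply(A0.inv().apply([0,0,1])); mid=mid-S*ax
u=np.array([.5,.866,0]); p=np.cross(ax,np.cross([0,0,-1],ax)); p/=np.linalg.norm(p)
print("tilt",np.degrees(np.arccos(ax[2])),"lip model",mid+52.5*ax+34*p,"rimc",mid+52.5*ax)
for n,l in dict(c1=(-65,-3),c2=(65,-3),c3=(-65,-101),c4=(65,-101)).items():
    c,sn=np.cos(.0463),np.sin(.0463); w=[532.7+c*l[0]-sn*l[1],85.5+sn*l[0]+c*l[1],105]; print(n,np.round(w),((proj(s,w)-[230,120])/.375).round())
```

```text
lip seen at z=182: [525.2   9.1 182. ]
rim centre seen: [513. -13. 211.]
tilt 59.97350501582461 lip model [528.06238965  11.26597063 182.37441654] rimc [519.6626042  -3.5295244 211.8114159]
c1 [468.  79. 105.] [464. 409.]
c2 [598.  86. 105.] [327. 509.]
c3 [472. -18. 105.] [366. 321.]
c4 [602. -12. 105.] [232. 408.]
```

The lip is at about (526, 10), inside the hole's outline near its -y side as planned. Pouring slowly.

Request:
servo_tool:
  commands: [0,0,0,0.01,0,-0.05,0,0,-0.01,-0.01,0.03,0,-0.11,0,0,-0.01,-0.01,0.05,0,-0.17,0,0,-0.02,-0.02,0.07,0,-0.22,0,0,-0.02,-0.02,0.08,0,-0.28,0,0,-0.02,-0.02,0.09,0,-0.33,0]

```text
time: 14.38
eef_pos: [498.7, -36.7, 161.8]
tcp_rot: [0.043, 0.862, 0.5, -0.074]
force: [1.8, -0.1, -2.7]
grip_width: 66.5
gripper_force: 45.0
```

Request:
servo_tool:
  commands: [0,0.01,0,0.01,0,-0.05,0,0,0.01,0,0.03,0,-0.11,0,0,0.02,0,0.04,0,-0.17,0,0,0.03,0,0.06,0,-0.22,0,0,0.04,0,0.07,0,-0.28,0,0,0.04,0,0.08,0,-0.33,0]

```text
time: 14.88
eef_pos: [499.8, -34.3, 153.0]
tcp_rot: [0.107, 0.845, 0.49, -0.186]
force: [-0.4, 0.3, -1.8]
grip_width: 66.1
gripper_force: 45.0
```

Request:
servo_tool:
  commands: [0,0,0,-0.02,0,-0.05,0,0,0,0,-0.04,0,-0.11,0,0,0,0,-0.06,0,-0.17,0,0,0.01,0,-0.08,0,-0.22,0,0,0.01,0,-0.1,0,-0.28,0,0,0.01,0,-0.13,0,-0.34,0,0,0.01,0,-0.13,0,-0.34,0]

```text
time: 15.47
eef_pos: [503.0, -28.5, 164.2]
tcp_rot: [0.171, 0.813, 0.471, -0.297]
force: [-0.4, -0.1, -2.7]
grip_width: 66.5
gripper_force: 45.0
```

Run:
```python
from pour import *
from rig import bot
o=bot.get_obs();print(o["force"],o["grip_width"])
x,A,q=now();print(x,q.round(2))
gen([pose(60,t) for t in (110,120,135)],x,A,q)
```

```text
[-0.39201083 -0.11702442 -2.66306587] 66.53077025612376
[503.04441917 -28.5480142  164.15740941] [ 0.16  0.38  1.98 -0.54  1.31  0.97]
[0.03, -0.03, -0.06, 0.0, -0.11, 0.01] rows 2 -> [504.0, -22.0, 167.0] q [0.2, 0.42, 1.95, -0.57, 1.38, 1.02] err 0.0 dq 0.07 marg 0.49
[0.01, -0.0, -0.08, -0.0, -0.22, -0.0] rows 3 -> [507.0, -16.0, 172.0] q [0.24, 0.5, 1.9, -0.63, 1.53, 1.07] err 0.0 dq 0.14 marg 0.43
[0.01, -0.0, -0.14, -0.0, -0.34, -0.0] rows 4 -> [513.0, -6.0, 179.0] q [0.29, 0.63, 1.83, -0.72, 1.74, 1.12] err 0.0 dq 0.22 marg 0.34
```

Request:
servo_tool:
  commands: [0,0.01,0,-0.02,0,-0.05,0,0,0.02,0,-0.04,0,-0.1,0,0,0.02,0,-0.06,0,-0.14,0,0,0.03,0,-0.07,0,-0.18,0,0,0.03,0,-0.09,0,-0.22,0,0,0.03,0,-0.11,0,-0.26,0,0,0.03,0,-0.12,0,-0.3,0,0,0.03,0,-0.13,0,-0.33,0,0,0.03,0,-0.13,0,-0.33,0]

```text
time: 16.22
eef_pos: [508.8, -19.6, 172.7]
tcp_rot: [0.232, 0.768, 0.445, -0.399]
force: [0.6, -0.7, -3.5]
grip_width: 66.5
gripper_force: 45.0
```

Request:
servo_tool:
  commands: [0,0,0,-0.02,0,-0.04,0,0,0,0,-0.03,0,-0.08,0,0,0,0,-0.05,0,-0.12,0,0,0,0,-0.07,0,-0.17,0,0,0,0,-0.09,0,-0.22,0,0,0,0,-0.11,0,-0.28,0,0,0.01,0,-0.14,0,-0.34,0,0,0.01,0,-0.14,0,-0.34,0,0,0.01,0,-0.14,0,-0.34,0,0,0.01,0,-0.14,0,-0.34,0]

```text
time: 17.05
eef_pos: [515.2, -9.2, 180.7]
tcp_rot: [0.29, 0.709, 0.41, -0.496]
force: [0.1, 0.6, -1.2]
grip_width: 66.7
gripper_force: 45.0
```

Run:
```python
from pour import *
import cv2
from rig import bot
s=bot.camera("scene");t=bot.camera("top")
cv2.imwrite("pics/t135.png",cv2.cvtColor(np.hstack([cv2.resize(s["color"][160:310,270:470],(400,300),interpolation=cv2.INTER_CUBIC),cv2.resize(t["color"][160:310,120:320],(400,300),interpolation=cv2.INTER_CUBIC)]),cv2.COLOR_RGB2BGR))
o=bot.get_obs();print(o["force"],o["grip_width"])
x,A,q=now();print(x,q.round(2))
gen([pose(60,t) for t in (135,)],x,A,q)
```

```text
[-0.36478159 -0.62126959 -1.03857317] 66.67925849166761
[515.31753483  -9.26988505 181.05493393] [ 0.28  0.62  1.83 -0.73  1.74  1.11]
[0.02, -0.04, -0.01, 0.01, 0.0, -0.0] rows 2 -> [513.0, -6.0, 179.0] q [0.29, 0.63, 1.83, -0.72, 1.74, 1.12] err 0.0 dq 0.01 marg 0.34
```

View pics/t135.png

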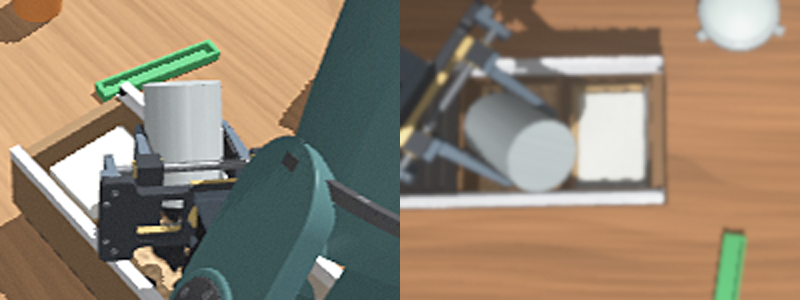

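The wrist load fell from about 2.6 N to 1.1 N, so the beaker looks empty. I'll tip a little further with a small wiggle to shake out any knob still clinging.

Request:
servo_tool:
  commands: [0,0,0,-0.04,0,-0.1,0,0,0,0,-0.06,0,-0.2,0,0,0,0,-0.02,0,-0.2,0,0,0,0,-0.08,0,-0.2,0,0,0,0,-0.02,0,-0.2,0,0,0,0,-0.08,0,-0.2,0,0,0,0,-0.05,0,-0.2,0,0,0,0,-0.05,0,-0.2,0,0,0,0,-0.05,0,-0.2,0]

```text
time: 17.9
eef_pos: [517.6, -5.1, 182.7]
tcp_rot: [0.321, 0.668, 0.385, -0.55]
force: [-0.8, 0.1, -0.9]
grip_width: 66.3
gripper_force: 45.0
```

Run:
```python
from pour import *
from rig import bot
f=[bot.camera("wrist") and bot.get_obs()["force"] for _ in range(4)];print(np.mean(f,0))
x,A,q=now();print(x,q.round(2))
m=x+[0,0,70]
print("lift/untip")
def up(t): X,Q=pose(60,t); return X+[0,0,np.interp(t,[0,90,140],[0,50,60])],Q
x,A,q=gen([up(t) for t in(120,90,60,30)]+[pose(60,0)],x,A,q)
g,G=hand(B+[0,0,52.5],AZ,0,PH,S,-1)
print("carry"); gen([(g+[0,0,172],G),(g+[0,0,20],G)],x,A,q)
```

```text
[-0.21710618  0.07203563 -1.11199573]
[517.63168585  -5.01965886 182.44679682] [ 0.3   0.7   1.8  -0.78  1.86  1.13]
lift/untip
[-0.48, -0.04, 0.06, 0.01, 0.54, -0.0] rows 5 -> [507.0, -16.0, 228.0] q [0.24, 0.42, 1.9, -0.63, 1.6, 1.01] err 0.0 dq 0.28 marg 0.43
[0.12, 0.0, 0.27, -0.0, 0.66, -0.0] rows 6 -> [499.0, -29.0, 203.0] q [0.08, 0.21, 2.04, -0.39, 1.18, 0.81] err 0.0 dq 0.42 marg 0.62
[-0.02, 0.0, 0.0, 0.0, 0.67, -0.0] rows 6 -> [498.0, -31.0, 204.0] q [-0.15, 0.06, 2.16, 0.1, 0.89, 0.31] err 0.0 dq 0.50 marg 0.50
[0.14, 0.0, -0.08, 0.0, 0.67, -0.0] rows 6 -> [505.0, -19.0, 213.0] q [-0.4, 0.06, 2.25, 0.8, 0.92, -0.4] err 0.0 dq 0.71 marg 0.41
[0.31, -0.0, -0.02, 0.0, 0.66, -0.0] rows 6 -> [517.0, 2.0, 233.0] q [-0.54, 0.22, 2.29, 1.29, 1.23, -0.89] err 0.0 dq 0.49 marg 0.37
carry
[-0.36, 0.59, -0.69, 0.27, 0.0, -0.13] rows 4 -> [529.0, -95.0, 229.0] q [-0.66, 0.38, 2.06, 1.01, 1.46, -0.92] err 0.0 dq 0.27 marg 0.60
[-0.4, 0.38, -0.8, 0.27, 0.0, -0.12] rows 4 -> [540.0, -192.0, 228.0] q [-0.73, 0.53, 1.82, 0.8, 1.67, -0.97] err 0.0 dq 0.24 marg 0.84
[-0.43, 0.18, -0.85, 0.27, 0.0, -0.13] rows 4 -> [552.0, -288.0, 225.0] q [-0.75, 0.68, 1.56, 0.6, 1.88, -1.06] err 0.0 dq 0.25 marg 0.99
[-0.69, -0.0, 0.32, -0.0, 0.0, 0.0] rows 3 -> [552.0, -288.0, 149.0] q [-0.76, 0.78, 1.56, 0.59, 1.8, -1.11] err 0.0 dq 0.10 marg 1.07
[-0.69, -0.01, 0.33, -0.0, 0.01, 0.0] rows 3 -> [551.0, -288.0, 72.0] q [-0.76, 0.89, 1.53, 0.58, 1.74, -1.16] err 0.0 dq 0.11 marg 1.13
```

Request:
servo_tool:
  commands: [0,-0.15,0,0.02,0,0.1,0,0,-0.3,-0.02,0.04,0,0.25,0,0,-0.48,-0.04,0.06,0.01,0.4,0,0,-0.48,-0.04,0.06,0.01,0.54,0,0,-0.48,-0.04,0.06,0.01,0.54,0]

```text
time: 18.52
eef_pos: [507.6, -16.1, 231.5]
tcp_rot: [0.23, 0.772, 0.442, -0.394]
force: [0.4, -0.1, -0.5]
grip_width: 66.4
gripper_force: 45.0
```

Request:
servo_tool:
  commands: [0,0.03,0,0.06,0,0.13,0,0,0.06,0,0.12,0,0.27,0,0,0.09,0,0.2,0,0.4,0,0,0.12,0,0.27,0,0.53,0,0,0.12,0,0.27,0,0.66,0,0,0.12,0,0.27,0,0.66,0]

```text
time: 19.02
eef_pos: [498.0, -30.0, 203.2]
tcp_rot: [0.108, 0.847, 0.486, -0.188]
force: [0.8, -0.6, -1.6]
grip_width: 66.6
gripper_force: 45.0
```

Request:
servo_tool:
  commands: [0,0,0,0,0,0.11,0,0,-0.01,0,0,0,0.23,0,0,-0.01,0,0,0,0.35,0,0,-0.02,0,0,0,0.46,0,0,-0.02,0,0,0,0.57,0,0,-0.02,0,0,0,0.67,0,0,-0.02,0,0,0,0.67,0]

```text
time: 19.6
eef_pos: [496.6, -31.0, 202.7]
tcp_rot: [-0.023, 0.866, 0.498, 0.037]
force: [-0.3, 0.5, -1.0]
grip_width: 66.4
gripper_force: 45.0
```

Run:
```python
from pour import *
import cv2
from rig import bot
s=bot.camera("scene")
cv2.imwrite("pics/after.png",cv2.cvtColor(cv2.resize(s["color"][120:345,230:530],(800,600),interpolation=cv2.INTER_CUBIC),cv2.COLOR_RGB2BGR))
x,A,q=now();print(x,q.round(2))
def up(t): X,Q=pose(60,t); return X+[0,0,np.interp(t,[0,90,140],[0,50,60])],Q
x,A,q=gen([up(30),pose(60,0)],x,A,q)
```

```text
[496.84777334 -31.07292509 202.80499143] [-0.15  0.06  2.16  0.1   0.9   0.31]
[0.15, 0.01, -0.09, -0.0, 0.67, -0.01] rows 6 -> [505.0, -19.0, 213.0] q [-0.39, 0.06, 2.24, 0.79, 0.92, -0.39] err 0.0 dq 0.71 marg 0.42
[0.31, -0.0, -0.02, -0.0, 0.67, 0.0] rows 6 -> [517.0, 2.0, 232.0] q [-0.54, 0.22, 2.28, 1.29, 1.24, -0.89] err 0.0 dq 0.50 marg 0.38
```

View pics/after.png

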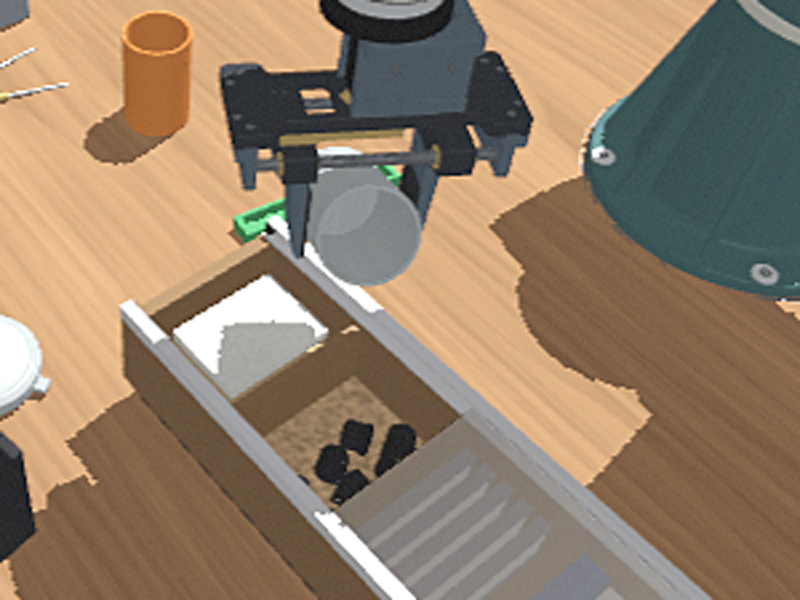

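The beaker is empty, with its clean inside visible at (365,235). The knobs lie in the cork hole at (360,450). I'll stand it up and carry it back.

Request:
servo_tool:
  commands: [0,0.02,0,-0.01,0,0.08,0,0,0.05,0,-0.03,0,0.18,0,0,0.07,0,-0.04,0,0.28,0,0,0.09,0,-0.06,0,0.38,0,0,0.11,0,-0.07,0,0.48,0,0,0.13,0,-0.08,0,0.58,0,0,0.15,0,-0.09,0,0.67,0,0,0.15,0,-0.09,0,0.67,0]

```text
time: 20.32
eef_pos: [503.9, -17.5, 212.4]
tcp_rot: [-0.153, 0.826, 0.476, 0.26]
force: [-0.0, -0.0, -1.8]
grip_width: 66.4
gripper_force: 45.0
```

Request:
servo_tool:
  commands: [0,0.05,0,0,0,0.11,0,0,0.1,0,-0.01,0,0.22,0,0,0.15,0,-0.01,0,0.34,0,0,0.2,0,-0.02,0,0.45,0,0,0.26,0,-0.02,0,0.56,0,0,0.31,0,-0.02,0,0.67,0,0,0.31,0,-0.02,0,0.67,0]

```text
time: 20.9
eef_pos: [516.1, 4.3, 231.6]
tcp_rot: [-0.273, 0.729, 0.42, 0.466]
force: [-0.9, 1.1, -2.8]
grip_width: 66.1
gripper_force: 45.0
```

Request:
servo_tool:
  commands: [0,-0.12,0.2,-0.23,0.09,0,-0.04,0,-0.24,0.4,-0.46,0.18,0,-0.08,0,-0.36,0.59,-0.69,0.27,0,-0.13,0,-0.36,0.59,-0.69,0.27,0,-0.13]

```text
time: 21.23
eef_pos: [531.6, -98.8, 229.4]
tcp_rot: [-0.32, 0.675, 0.507, 0.429]
force: [0.1, 0.2, -1.0]
grip_width: 66.4
gripper_force: 45.0
```

Request:
servo_tool:
  commands: [0,-0.13,0.12,-0.27,0.09,0,-0.04,0,-0.26,0.25,-0.53,0.18,0,-0.08,0,-0.4,0.38,-0.8,0.27,0,-0.12,0,-0.4,0.38,-0.8,0.27,0,-0.12]

```text
time: 21.57
eef_pos: [542.1, -195.2, 226.7]
tcp_rot: [-0.369, 0.613, 0.581, 0.387]
force: [0.5, 1.0, -1.1]
grip_width: 66.2
gripper_force: 45.0
```

Request:
servo_tool:
  commands: [0,-0.14,0.06,-0.28,0.09,0,-0.04,0,-0.28,0.12,-0.56,0.18,0,-0.08,0,-0.43,0.18,-0.85,0.27,0,-0.13,0,-0.43,0.18,-0.85,0.27,0,-0.13,0,-0.43,0.18,-0.85,0.27,0,-0.13]

```text
time: 21.98
eef_pos: [553.3, -287.4, 223.0]
tcp_rot: [-0.412, 0.542, 0.648, 0.343]
force: [-0.7, 1.0, -1.8]
grip_width: 66.3
gripper_force: 45.0
```

Run:
```python
from pour import *
x,A,q=now();print(x,q.round(2))
g,G=hand(B+[0,0,52.5],AZ,0,PH,S,-1); g=np.array([550.9,-288.3,51.0])
print((A.inv()*G).as_rotvec(degrees=True))
gen([(g+[0,0,100],G),(g+[0,0,12],G)],x,A,q)
```

```text
[ 553.27412076 -287.3718819   223.04704589] [-0.75  0.68  1.56  0.6   1.88 -1.06]
[-0.24257925  0.1762827   0.03877994]
[-0.65, -0.02, 0.3, -0.01, 0.0, 0.0] rows 3 -> [551.0, -288.0, 151.0] q [-0.76, 0.77, 1.56, 0.59, 1.8, -1.11] err 0.0 dq 0.09 marg 1.07
[-0.8, -0.01, 0.38, 0.0, 0.0, 0.0] rows 4 -> [550.0, -288.0, 63.0] q [-0.76, 0.9, 1.54, 0.58, 1.72, -1.17] err 0.0 dq 0.12 marg 1.12
```

Request:
servo_tool:
  commands: [0,-0.2,0,0.1,0,0,0,0,-0.45,-0.01,0.2,0,0,0,0,-0.65,-0.02,0.3,0,0,0,0,-0.65,-0.02,0.3,0,0,0]

```text
time: 22.32
eef_pos: [549.1, -284.8, 148.6]
tcp_rot: [-0.414, 0.541, 0.646, 0.345]
force: [-0.6, 0.3, -1.8]
grip_width: 66.2
gripper_force: 45.0
```

Request:
servo_tool:
  commands: [0,-0.2,0,0.1,0,0,0,0,-0.4,0,0.19,0,0,0,0,-0.6,0,0.28,0,0,0,0,-0.72,0,0.34,0,0,0,0,-0.8,-0.01,0.38,0,0,0,0,-0.8,-0.01,0.38,0,0,0]

```text
time: 22.82
eef_pos: [549.8, -285.8, 63.2]
tcp_rot: [-0.412, 0.54, 0.647, 0.347]
force: [0.7, 0.3, -1.2]
grip_width: 66.7
gripper_force: 45.0
```

Run:
```python
from pour import *
x,A,q=now();print(x)
g,G=hand(B+[0,0,52.5],AZ,0,PH,S,-1); g=np.array([550.9,-288.3,51.0])
print((A.inv()*G).as_rotvec(degrees=True)); gen([(g,G)],x,A,q)
```

```text
[ 549.84108212 -285.83749356   63.21173628]
[-0.04861352 -0.13738579  0.24003267]
[-0.12, 0.01, 0.03, -0.0, -0.0, 0.01] rows 2 -> [551.0, -288.0, 51.0] q [-0.76, 0.92, 1.53, 0.58, 1.72, -1.17] err 0.0 dq 0.02 marg 1.13
```

Lower in two gentle steps while watching the force.

Request:
servo_tool:
  commands: [0,-0.03,0,0.01,0,0,0,0,-0.06,0,0.03,0,0,0,0,-0.09,0,0.04,0,0,0,0,-0.09,0,0.04,0,0,0]

```text
time: 23.15
eef_pos: [550.4, -286.8, 54.1]
tcp_rot: [-0.411, 0.54, 0.647, 0.347]
force: [0.8, 0.0, -0.7]
grip_width: 66.4
gripper_force: 45.0
```

Request:
servo_tool:
  commands: [0,-0.01,0,0,0,0,0,0,-0.02,0,0.01,0,0,0,0,-0.02,0,0.01,0,0,0]

```text
time: 23.4
eef_pos: [550.3, -286.6, 51.8]
tcp_rot: [-0.411, 0.54, 0.647, 0.347]
force: [-0.6, 0.5, -0.7]
grip_width: 66.7
gripper_force: 45.0
```

Request:
servo_tool:
  commands: [0,-0.01,0,0,0,0,0,0,-0.01,0,0,0,0,0,0,-0.01,0,0,0,0,0]

```text
time: 23.65
eef_pos: [550.5, -287.1, 51.1]
tcp_rot: [-0.411, 0.54, 0.647, 0.347]
force: [1.0, 2.4, 0.4]
grip_width: 66.2
gripper_force: 45.0
```

Run:
```python
from rig import bot
import numpy as np
f=[bot.camera("wrist") and bot.get_obs()["force"] for _ in range(4)];print(np.mean(f,0),bot.get_obs()["eef_pos"])
```

```text
[0.10745598 0.48241249 1.64685066] [ 550.46744551 -287.04326777   51.06873865]
```

Touchdown confirmed: the vertical force changed from -1.1 to +1.6 N. Releasing and backing off along the approach.

Request:
servo_tool:
  commands: [0.8,0,0,0,0,0,0,1,0,0,0,0,0,0,1,0,0,0,0,0,0,1,0,0,0,0,0,0,1,0,0,0,0,0,0,1,0,0,0,0,0,0]

```text
time: 24.35
eef_pos: [550.4, -287.1, 50.9]
tcp_rot: [-0.411, 0.54, 0.647, 0.347]
force: [-0.8, -0.3, -0.3]
grip_width: 91.1
gripper_force: 0.0
```

Request:
servo_tool:
  commands: [1,0,0,-0.1,0,0,0,1,0,0,-0.25,0,0,0,1,0,0,-0.5,0,0,0,1,0,0,-0.75,0,0,0,1,0,0,-1,0,0,0,1,0,0,-1,0,0,0]

```text
time: 24.85
eef_pos: [567.4, -381.8, 95.9]
tcp_rot: [-0.408, 0.541, 0.648, 0.347]
force: [0.2, -0.3, 1.9]
grip_width: 90.7
gripper_force: 0.0
```

Request:
servo_tool:
  commands: [1,0.2,0,-0.2,0,0,0,1,0.6,0,-0.5,0,0,0,1,1,0,-0.6,0,0,0,1,1,0,-0.6,0,0,0,1,1,0,-0.6,0,0,0]

```text
time: 25.27
eef_pos: [568.5, -390.2, 213.0]
tcp_rot: [-0.408, 0.54, 0.649, 0.347]
force: [-0.4, -0.4, -0.8]
grip_width: 91.0
gripper_force: 0.0
```

Run:
```python
from h import *
from rig import bot
t=bot.camera("top");s=bot.camera("scene"); np.savez("topF.npz",**t)
t0=np.load("top1.npz")
g=lambda c:cv2.cvtColor(c["color"],cv2.COLOR_RGB2GRAY)
# knobs in the hole, top view: dark pixels inside the hole floor; anything dark new outside?
C=np.array([532.7,85.5]);c,sn=np.cos(.0463),np.sin(.0463)
def W(x,y,z): return [C[0]+c*x-sn*y,C[1]+sn*x+c*y,z]
for z in(43,105):
    print("hole px",[proj(t,W(x,y,z)).round().tolist() for x,y in((-65,-3),(65,-3),(65,-101),(-65,-101))])
G=g(t)
n,l,st,ce=cv2.connectedComponentsWithStats((G[185:265,155:215]<45).astype(np.uint8))
print("dark blobs",[(st[i][:5].tolist()) for i in range(1,n) if st[i][4]>5])
# beaker rim: steel circle near expected
p=proj(t,[554.5,-305,105]);print("expected rim px",p)
h=cv2.HoughCircles(cv2.GaussianBlur(cv2.resize(G[190:260,295:375],None,fx=4,fy=4,interpolation=cv2.INTER_CUBIC),(5,5),0),cv2.HOUGH_GRADIENT,1,60,param1=80,param2=20,minRadius=45,maxRadius=75)
print("circles px",[] if h is None else (h[0]/4+[295,190,0]).round(1))
for name in("topF","top1"):
    k=np.load(name+".npz"); print(name,"door edge col profile",g(k)[226,140:170].tolist())
o=bot.get_obs();print(o["eef_pos"],o["force"],o["grip_width"],o["time"])
# scene beaker upright: width rows
d=cv2.absdiff(g(s),g(np.load("scene0.npz")));roi=d[150:225,235:280];print("scene beaker diff mean",roi.mean(),"max",roi.max())
```

```text
hole px [[159.0, 259.0], [161.0, 203.0], [203.0, 202.0], [202.0, 258.0]]
hole px [[150.0, 258.0], [153.0, 198.0], [198.0, 197.0], [197.0, 257.0]]
dark blobs [[8, 52, 10, 14, 68]]
expected rim px [332.54196585 222.93567883]
circles px []
topF door edge col profile [83, 87, 88, 85, 82, 82, 81, 80, 83, 103, 124, 119, 98, 81, 76, 75, 75, 75, 77, 86, 97, 98, 91, 91, 94, 96, 95, 90, 89, 93]
top1 door edge col profile [62, 64, 66, 64, 62, 61, 61, 60, 61, 61, 64, 63, 60, 58, 57, 58, 58, 58, 60, 68, 81, 89, 90, 91, 93, 94, 92, 91, 91, 93]
[ 567.43718606 -389.00402088  208.90123121] [ 0.4723261  -0.05105929 -0.0036392 ] 91.13072824662258 25.3667
scene beaker diff mean 19.552888888888887 max 120
```

Request:
servo_tool:
  commands: [1,0.6,0,-0.5,0,0,0,1,1,0,-1,0,0,0,1,1,0,-1,0,0,0,1,1,0,-1,0,0,0,1,1,0,-1,0,0,0]

```text
time: 25.78
eef_pos: [575.9, -438.7, 344.5]
tcp_rot: [-0.409, 0.54, 0.648, 0.347]
force: [-0.0, 0.3, -0.0]
grip_width: 91.1
gripper_force: 0.0
```

Run:
```python
from h import *
from rig import bot
def blobs(c,z):
    im=c["color"].astype(int); m=((im.max(2)<75)&(im.max(2)-im.min(2)<14)).astype(np.uint8)
    n,l,st,ce=cv2.connectedComponentsWithStats(m)
    return [(ce[i].round().tolist(),int(st[i][4]),ray(c,*ce[i],z)[:2].round().tolist()) for i in range(1,n) if 12<st[i][4]<260]
for n in("top","scene"):
    c=bot.camera(n); np.savez(n+"F.npz",**c)
    old=[b[0] for b in blobs(np.load(n+"0.npz"),10)]
    print(n,[b for b in blobs(c,10) if min(np.hypot(*np.subtract(b[0],o)) for o in old)>4])
    # beaker: compare patch by template matching with the first picture
    f=np.load(n+"0.npz"); u,v=[int(k) for k in proj(f,[554.5,-305,60])]
    T=f["color"][v-28:v+28,u-18:u+18]; S=c["color"][v-45:v+45,u-35:u+35]
    r=cv2.matchTemplate(S,T,cv2.TM_CCOEFF_NORMED); _,mx,_,loc=cv2.minMaxLoc(r); print(" beaker match %.2f shift"%mx,np.subtract(loc,(17,17)))
```

```text
top [([519.0, 127.0], 24, [825.0, -792.0]), ([498.0, 143.0], 117, [784.0, -736.0]), ([459.0, 158.0], 178, [739.0, -635.0]), ([516.0, 196.0], 13, [648.0, -772.0]), ([166.0, 218.0], 238, [568.0, 80.0]), ([178.0, 207.0], 69, [595.0, 52.0]), ([68.0, 209.0], 14, [582.0, 315.0]), ([66.0, 237.0], 37, [515.0, 311.0]), ([111.0, 235.0], 15, [522.0, 206.0]), ([180.0, 237.0], 52, [522.0, 43.0]), ([167.0, 243.0], 130, [506.0, 73.0]), ([250.0, 254.0], 19, [487.0, -126.0]), ([540.0, 304.0], 116, [391.0, -808.0]), ([358.0, 314.0], 50, [356.0, -380.0])]
 beaker match 0.67 shift [0 1]
scene [([146.0, 4.0], 79, [343.0, -1617.0]), ([245.0, 13.0], 89, [30.0, -1277.0]), ([229.0, 22.0], 138, [127.0, -1249.0]), ([149.0, 16.0], 18, [378.0, -1487.0]), ([262.0, 20.0], 22, [6.0, -1180.0]), ([163.0, 26.0], 108, [367.0, -1366.0]), ([253.0, 27.0], 57, [69.0, -1147.0]), ([245.0, 38.0], 166, [146.0, -1083.0]), ([203.0, 32.0], 16, [254.0, -1226.0]), ([491.0, 38.0], 16, [-636.0, -546.0]), ([158.0, 50.0], 24, [460.0, -1192.0]), ([500.0, 54.0], 14, [-559.0, -448.0]), ([207.0, 64.0], 27, [356.0, -990.0]), ([171.0, 75.0], 20, [494.0, -990.0]), ([146.0, 84.0], 38, [587.0, -991.0]), ([106.0, 85.0], 18, [700.0, -1058.0]), ([378.0, 287.0], 165, [476.0, 41.0])]
 beaker match 0.84 shift [1 0]
```

Checks agree with a finished job:
- **Beaker:** it matches its starting appearance to within 1 pixel, so it stands upright in place.
- **Knobs:** the dark pixels in the hole add up to about eight knobs, and there is no new knob-like spot on the open counter.

Handing in.

```bash
python3 -c "
from rig import bot
print(bot.sign_off())"
```

```text
the job is handed in; nothing more can be done
None
```

I slid the door to its far stop, poured the knobs into the cork-lined pigeonhole, stood the empty beaker upright where it had been, and handed the job in at about 26 s of robot time. That all eight landed in the hole rests on the empty beaker, the wrist load drop and dark pixels in the hole adding up to about eight knobs; I couldn't count them singly.

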